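# Stage a tube at the spray mark and open the air valve

## Robot

A 6-joint arm with a two-finger parallel gripper is mounted at the origin on the work surface. World frame = base frame: x ahead of the robot, y to its left, z up, the work surface at z = 0. Lengths are in m, angles in degrees, forces in N, time in s.
With the tool pointing down it reaches from about 0.2 to 0.875 m from the base axis. Payload 3.4 kg.
Tool frame: the origin (TCP) lies at the very end of the fingers, on their centre line; the grasp point (between the pads) lies 19 mm behind it (grip_depth is the distance from the TCP to the grasp point, in m); y points along the fingers, x is the direction in which the jaws open and shut, and the axes are right-handed (so a half turn about y gives the same grasp; the last joint's range is limited). The gripper opens to 94 mm and grips with 3 to 60 N. Pads are 16 mm wide; open, the fingers measure 119 mm over their backs; the gripper's body (75 mm by 177 mm) begins 78 mm behind the grasp point.
Start: joints at [-74.141, 15.808, 86.224, -0, 77.962, -6.933], TCP at [0.223, -0.53, 0.205] pointing down, gripper open.
Joint ranges: [-165.64, 165.64], [-43.16, 119.46], [12.63, 154.43], [-67.54, 247.53], [6.08, 155.33], [-154.97, 154.97]. Speed limits (degrees/s): [147.25, 147.25, 180, 180, 180, 180].

## Interface

Orientations are given as [roll, pitch, yaw] about the fixed x, y, z axes, in that order (R = Rz(yaw) Ry(pitch) Rx(roll)).
In Python, from workcell import get_state, grab_frame, camera_model, close_job, grip_depth gives the robot as it stands.
- The arm moves only by the tool servo_tool, never from a script. Its argument "steps" is a list of rows, each a list of 7 numbers: the shift along the world's x, y, z in cm, then the turn, a rotation vector about the world's x, y, z in rad, then the closure, from -1 (fully open) to 1 (shut). A call has 1 to 5 rows; each row shifts and turns the pose as measured when the row begins; what a row does not reach is not made up. A row lasts 1/8 s, in which the tool goes at most 62.5 mm and 10.7 degrees, less where a joint would pass 70% of its speed; a pose out of reach is approached as far as the arm can. A call with a gripper value outside its range is refused whole. The fingers move at their own pace and stop on an object; "newtons" is the grip in N (left out, the last holds). Time passes only in rows, so rows that do not move let the fingers close. It gives the time, the measured TCP pose, the force and the opening at its end, in the units of the state.
- get_state(): the state, without advancing time (a new reading comes with each control period).
- grab_frame(name): name is "side" or "top" or "wrist"; returns (picture, depth): 400x640x3 uint8, blue, green, red; 400x640 float32, m along the optical axis (not along the pixel's ray), 0 where there is no reading.
- camera_model(name): a dict with "camera_matrix" (3x3 intrinsics, pixels), "origin" and "attitude" of the camera in the world. Camera axes: x right, y up, looking along -z (the intrinsics and any distortion apply to the point x, -y, -z); pixel columns grow to the right and rows downward; lengths in m; the calibration is good to about 2 mm. A picture is of the moment at which its call begins: read the wrist's pose just before it. camera_model takes no time and is no camera call; for the wrist camera it gives the pose at the moment of the call.
- close_job(): hands the job in, once; it reports no verdict.
The state is a dict: "clock": time; "joints": joint angles; "dq": joint speeds; "tau": joint torques, N m; "ee_pos": TCP position; "orientation": TCP orientation; "wrist_force": force on the tool from outside, world axes, zero at the start; "ft_torque": the same for the moment, N m; "width": opening from 0.0 (shut) to 1.0 (fully open).
Only numpy, scipy, OpenCV 4.12 (cv2) and the standard library are available. Lean on these libraries where they do the work, as an engineer would, in place of code of your own. Each camera call takes 0.05 s, during which the arm holds its last target.

## Task

Move the pink cup off the orange spray mark and stand it in the empty half of the wooden tray, then roll the lying ceramic tube along the mat until it rests centred on the mark and in line with it: push it with the fingertips on its top, without gripping or lifting it or touching its lower half. Then lift the red lockout collar on the air valve and push the lever past the yellow block all the way from the red end to the green end, letting the collar drop back down, and leave the two mauve cups in the tray undisturbed.

Things in the scene. Friction and masses are not known exactly. Their poses are not given: they have to be found in the camera images.
- mark: Orange stripe 8 mm wide and 190 mm long painted across the dark rubber rolling mat (mat 200 x 330 mm, 4 mm thick, its top at z = 0.004, fixed). Origin at the stripe's middle on the mat's top; x runs along the stripe, away from the robot, y across it, towards the tube's start. A fixed spray head on a stand (175 mm tall post and gun with cup, top at about z = 0.2) stands from 150 mm to 265 mm along +x, beyond the mat.
- tube_center (a point): Centre of the lying cream ceramic tube with pink lines and mauve bands (plain hard cylinder, 70 mm diameter, 120 mm long, about 0.45 kg), loose on the mat. x is its long axis, about parallel to the stripe; y and z turn as it rolls. It starts 90 to 190 mm from the mark on the mark's +y side. It rolls freely with slight resistance, so that it soon stops when let go; centre height 0.039, top 0.074.
- cup_mid (a point): Centre (half-way up) of the small pink cup that stands upright on the mark: 54 mm across the rim, 50 mm at the foot, 42 mm tall, wall 4 mm, 90 g. z points up.
- tray_free (a point): Middle of the empty half of the fixed wooden tray, on its inner floor (8 mm above the bench). x points from the empty half towards the half with the two mauve cups. The empty half is 103 mm (x) by 154 mm (y) inside, closed by a 21 mm high divider at +x and walls 28 mm high, 8 mm thick.
- valve: Fixed blue air valve, base 150 x 70 x 30 mm, origin at the middle of its underside. x points from the red end to the green end (away from the robot). The lever turns about an axis along y at 50 mm above the origin. A yellow block with a slot (10 mm thick in x, 28 mm in y, top 146 mm above the origin) stands in the middle and stops the collar unless it is raised; blue cheeks |x| < 35 mm, |y| < 24 mm reach up to 78 mm.
- lever (a joint): Angle of the lever: 0 at the red end (leaning 0.4 rad from upright to -x of the valve), 0.8 at the green end (leaning 0.4 rad to +x). It stays where left; moving it takes about 4 N at the collar. With the collar down it is stopped at about 0.2. The lever's steel rod is 10 mm thick with its end 142 mm from the turning axis.
- collar (a joint): Lift of the red collar along the lever, 0 down to 0.018 fully up. A spring pulls it down with 3 N when down and 7.5 N when up. It must be up by at least 0.013 while the lever passes the block.
- collar_mid (a point): Centre of the red collar, a sleeve around the lever, 28 mm diameter, 36 mm tall, 103 mm from the turning axis when down; z along the lever (upwards), y the turning axis. The rod stands 21 mm above the collar's top when it is down.
- cup_a_mid (a point): Centre of a mauve cup (54 x 42 mm) standing in the tray's other half; leave it.
- cup_b_mid (a point): Centre of the other mauve cup (54 x 42 mm) in the tray's other half; leave it.
Not all that is in view belongs to the job. Leave any turquoise look-alike of the part that bears cup_mid alone. There is more than one size of the valve; the job needs the larger.

How it is judged:
By the outcome, as a careful person would: the job done as asked, in the order asked, and still so for the second after the job is handed in, with the robot touching nothing.
It also fails if it takes over 72 s, if anything falls off the work surface, if the arm or the gripper's body presses on something with over 40 N, if the wrist force passes 120 N, or if a joint passes its speed limit or range.

## Working session

There is one attempt and no reset: what is moved stays moved. The work goes in short steps, Python scripts to look and compute and a tool call to move; the robot and the scene stay as the last step left them, time stands still between calls to the robot, and variables do not carry over. Pictures are saved under pics/ and viewed, and the job is handed in when it is done.

Besides the shell and the picture viewer there is one more tool, called after "Call:" in YAML: its name, and indented under it one key for each argument. servo_tool: Moves the arm, as the interface text tells. Its arguments: {"type":"object","properties":{"steps":{"type":"array"},"newtons":{"type":"number"}},"required":["steps"]}

```bash
mkdir -p pics; ls
python3 - <<'E'
from workcell import *
import cv2
s=get_state();print(s)
print(grip_depth)
for n in ("top","side","wrist"):
    m=camera_model(n);print(n,m)
    im,d=grab_frame(n);cv2.imwrite(f"pics/{n}0.png",im)
    import numpy as np
    np.save(f"pics/{n}0.npy",d)
E
```

```text
pics
{'clock': 0.0, 'joints': array([-7.41400612e+01,  1.58459480e+01,  8.62927399e+01, -1.53067804e-03,
        7.79619915e+01, -6.93324080e+00]), 'dq': array([ 0.0113596 , -0.13229664,  0.09530638,  0.08456719,  0.01602428,
       -0.09220026]), 'tau': array([-1.04350209e-03, -4.04582191e+01, -2.37229925e+01,  6.99808029e-02,
        3.46175220e-02, -1.32036434e-04]), 'ee_pos': array([ 0.222587  , -0.52956801,  0.20463866]), 'orientation': array([-89.9893322 ,   0.10012393, -67.20649057]), 'wrist_force': array([0.49596765, 0.83901832, 0.01009177]), 'ft_torque': array([0.0053721 , 0.07711353, 0.0020596 ]), 'width': 1.001022615187089}
0.0188
top {'camera_matrix': array([[457.05325124,   0.        , 318.88296159],
       [  0.        , 457.05325124, 199.57433513],
       [  0.        ,   0.        ,   1.        ]]), 'origin': array([0.37479234, 0.02660627, 1.29543142]), 'attitude': array([  6.56701507,   0.89877063, -90.03867969])}
side {'camera_matrix': array([[446.55021811,   0.        , 324.32436358],
       [  0.        , 446.55021811, 199.03560857],
       [  0.        ,   0.        ,   1.        ]]), 'origin': array([-0.01217183, -0.67660612,  1.17776746]), 'attitude': array([ 40.00674185,  -0.25726974, -36.02606178])}
wrist {'camera_matrix': array([[304.55751114,   0.        , 322.52115919],
       [  0.        , 304.55751114, 203.87860035],
       [  0.        ,   0.        ,   1.        ]]), 'origin': array([ 0.29366289, -0.49863203,  0.38319886]), 'attitude': array([-15.73255076,   0.11436713, -67.11872106])}
```

View pics/top0.png

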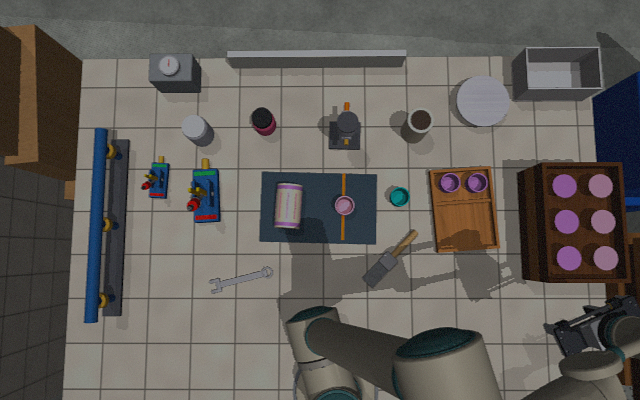

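View pics/side0.png

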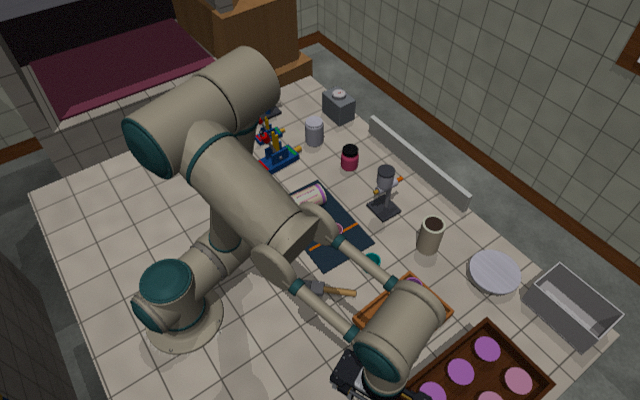

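Candidates for the pink cup at top-view pixel (344,205): turquoise cup (400,197), mauve cups (450,183) and (477,182), and the lids on the rack at the right. The pink one stands on the orange stripe, so that is the one. Valves: the large one is at (205,195), the small one at (156,180). I'll check this in a close crop.

```bash
cat > h.py <<'E'
import numpy as np, cv2
from scipy.spatial.transform import Rotation as R
from workcell import *
def cam(m):
    return m["camera_matrix"],np.array(m["origin"]),R.from_euler('xyz',m["attitude"],degrees=True).as_matrix()
def ray(m,uv):
    K,o,A=cam(m); uv=np.atleast_2d(uv).astype(float)
    d=np.c_[(uv[:,0]-K[0,2])/K[0,0],-(uv[:,1]-K[1,2])/K[1,1],-np.ones(len(uv))]
    return o,d@A.T
def onz(m,uv,z):
    o,d=ray(m,uv); return o+d*((z-o[2])/d[:,2])[:,None]
def cloud(m,dep):
    v,u=np.indices(dep.shape); o,d=ray(m,np.c_[u.ravel(),v.ravel()])
    return (o+d*dep.ravel()[:,None]).reshape(*dep.shape,3)
def proj(m,p):
    K,o,A=cam(m); q=(np.atleast_2d(p)-o)@A
    return np.c_[K[0,0]*q[:,0]/-q[:,2]+K[0,2], -K[1,1]*q[:,1]/-q[:,2]+K[1,2]]
def st():
    s=get_state(); print("t",round(s["clock"],3),"p",np.round(s["ee_pos"],4),"o",np.round(s["orientation"],1),"j",np.round(s["joints"],1),"F",np.round(s["wrist_force"],1),"w",round(s["width"],3)); return s
E
python3 - <<'E'
from h import *
im=cv2.imread("pics/top0.png")
cv2.imwrite("pics/c1.png",cv2.resize(im[140:260,130:330],None,fx=4,fy=4,interpolation=cv2.INTER_CUBIC))
cv2.imwrite("pics/c2.png",cv2.resize(im[140:260,320:510],None,fx=4,fy=4,interpolation=cv2.INTER_CUBIC))
E
```

```text
(no output)
```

View pics/c1.png

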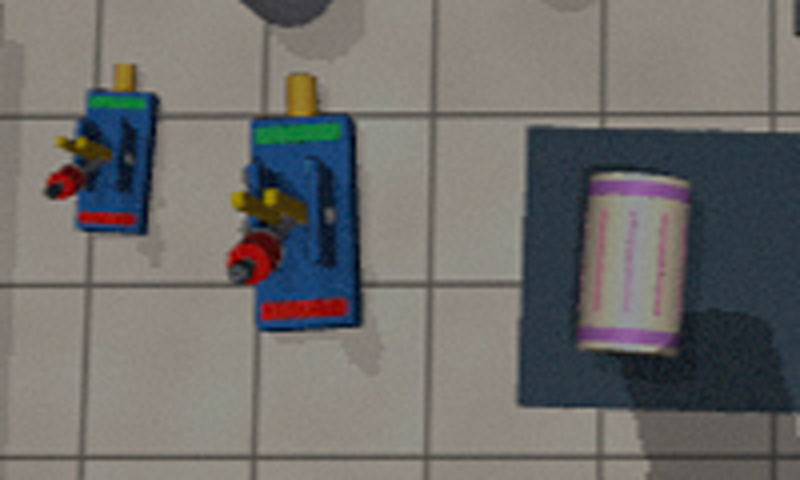

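View pics/c2.png

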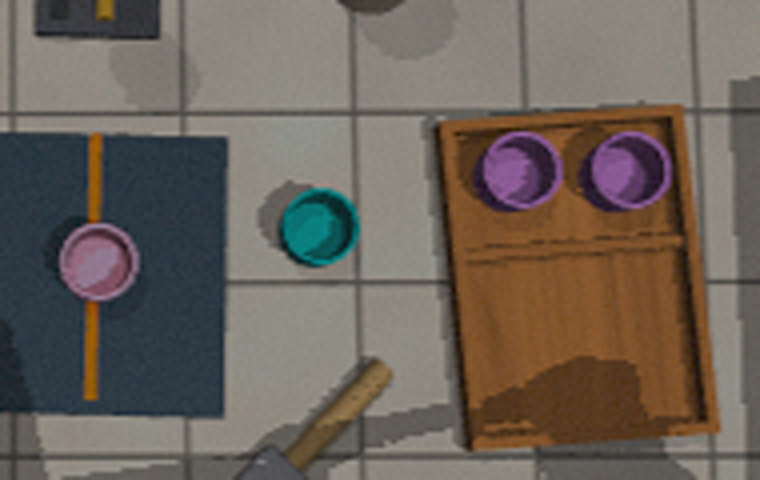

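View pics/wrist0.png

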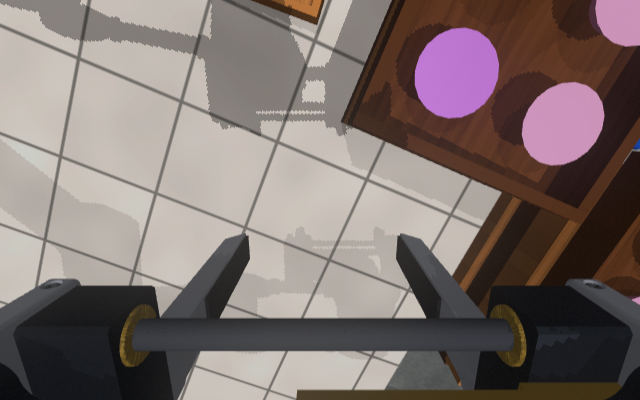

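The crop confirms it: the pink cup sits on the stripe at (344,205), turquoise is off the mat, and the larger valve is at about (206,196). Now I'll measure everything from the top view.

Run:
```python
from h import *
im=cv2.imread("pics/top0.png"); m=camera_model("top"); d=np.load("pics/top0.npy")
P=cloud(m,d)
hsv=cv2.cvtColor(im,cv2.COLOR_BGR2HSV)
def box(mask,z,name,u0,u1,v0,v1):
    mm=np.zeros_like(mask);mm[v0:v1,u0:u1]=mask[v0:v1,u0:u1]
    c=max(cv2.findContours(mm,cv2.RETR_EXTERNAL,cv2.CHAIN_APPROX_NONE)[0],key=cv2.contourArea)[:,0]
    w=onz(m,c,z)[:,:2]
    r=cv2.minAreaRect((w*1000).astype(np.float32)); print(name,np.round(r[0],1),np.round(r[1],1),round(r[2],1),"n",(mm>0).sum()); return w,c,mm
for p in [(344,205),(289,205),(465,230),(205,213)]: print(p,im[p[1],p[0]],hsv[p[1],p[0]],np.round(P[p[1],p[0]],3))
mark=cv2.inRange(hsv,(10,170,90),(24,255,255)); w,c,mm=box(mark,.004,"mark",325,365,165,245)
v,u=np.nonzero(mm);w=onz(m,np.c_[u,v],.004); a=np.polyfit(w[:,0],w[:,1],1);print("mark fit slope deg",np.degrees(np.arctan(a[0])),w.min(0),w.max(0),np.polyval(a,[w[:,0].min(),w[:,0].max()]))
dark=cv2.inRange(hsv,(90,60,20),(125,255,90)); 
matm=cv2.morphologyEx(cv2.inRange(hsv,(85,60,0),(125,255,110)),cv2.MORPH_CLOSE,np.ones((15,15)))
w,c,mm=box(matm,.004,"mat",240,385,160,255)
Z=P[...,2]
def zr(a,b):return ((Z>a)&(Z<b)).astype(np.uint8)*255
# cup
sub=zr(.03,.06); w,c,mm=box(sub,.046,"cup",325,365,185,228)
w,c,mm=box(zr(.03,.06),.05,"mauveA",435,462,170,196);w,c,mm=box(zr(.03,.06),.05,"mauveB",463,490,170,196)
w,c,mm=box(zr(.02,.1),.045,"tube",262,320,170,240)
v,u=np.nonzero(mm);p=P[v,u];print("tube z max",np.percentile(p[:,2],[50,95,99]))
# cylinder axis: top ridge points
q=p; A=np.c_[q[:,0],q[:,1]];  print("tube meanxy",q[q[:,2]>.06].mean(0))
wood=cv2.inRange(hsv,(5,110,20),(20,255,255)); w,c,mm=box(wood,.028,"tray",420,510,160,260)
w,c,mm=box(zr(.02,.036),.028,"trayz",420,510,160,260)
cv2.imwrite("pics/trz.png",cv2.resize(np.clip(Z[140:260,420:510]*5000,0,255).astype(np.uint8),None,fx=5,fy=5))
blue=cv2.inRange(hsv,(100,150,30),(125,255,255));
w,c,mm=box(zr(.02,.04),.03,"valve",185,228,160,230)
```

```text
(344, 205) [145 120 147] [152  47 147] [ 0.508 -0.024  0.006]
(289, 205) [151 148 147] [113   7 151] [0.501 0.126 0.073]
(465, 230) [27 56 86] [ 15 175  86] [ 0.436 -0.361  0.012]
(205, 213) [116  68  26] [106 198 116] [0.484 0.364 0.03 ]
mark [568.1 -22.1] [ 5.7 63.5] 89.6 n 122
mark fit slope deg -1.525107841320367 [ 0.41163858 -0.02516069  0.004     ] [ 0.59985402 -0.01541436  0.004     ] [-0.01817524 -0.02318638]
mat [501.3  37.7] [350.3 198.2] 88.6 n 6684
cup [503.5 -22.9] [49.5 49.7] 89.8 n 97
mauveA [ 565.2 -311.6] [51.8 55.3] 43.6 n 168
mauveB [ 564.4 -384.6] [54.5 53.2] 87.9 n 165
tube [502.7 132.1] [ 70.2 125.8] 86.3 n 1143
tube z max [0.06875957 0.07597316 0.07776218]
tube meanxy [0.50100817 0.13161545 0.07006103]
tray [ 494.9 -354.1] [230.  174.4] 4.1 n 4419
trayz [ 495.1 -354.9] [229.8 172. ] 4.1 n 1169
valve [547.  365.6] [175.4  72.6] 3.7 n 1012
```

Call:
servo_tool:
  steps:
    - [1,5.5,0.5,0,0,-0.13,0]
    - [3,5.2,0.5,0,0,-0.13,0]
    - [3,5.2,0,0,0,-0.13,0]
    - [3,5.2,0,0,0,0,0]
    - [3,5.2,0,0,0,0,0]
  newtons: 15

```text
clock: 0.78
ee_pos: [0.3534, -0.2627, 0.2127]
orientation: [-90.0, 0.2, -90.8]
wrist_force: [1.5, 0.6, 0.0]
width: 0.519
```

Call:
servo_tool:
  steps:
    - [3,5.2,0,0,0,0,0.1]
    - [3,5.2,0,0,0,0,0.1]
    - [3,5.2,0,0,0,0,0.1]
    - [3,5.2,0,0,0,0,0.1]
    - [1.5,4,0,0,0,0,0.1]

```text
clock: 1.4
ee_pos: [0.4919, -0.005, 0.2126]
orientation: [-89.8, 0.1, -90.8]
wrist_force: [0.6, -0.7, -0.7]
width: 0.449
```

Call:
servo_tool:
  steps:
    - [0,0,0,0,0,0,-0.7]
    - [0,0,0,0,0,0,-0.7]

```text
clock: 1.65
ee_pos: [0.4919, -0.0026, 0.2119]
orientation: [-89.9, 0.1, -90.5]
wrist_force: [-0.3, 0.6, 0.3]
width: 0.624
```

Run:
```python
from h import *
import pickle
st();m=camera_model("wrist");im,d=grab_frame("wrist");cv2.imwrite("pics/w1.png",im);pickle.dump((m,d),open("pics/w1.pkl","wb"))
```

```text
t 1.65 p [ 0.4919 -0.0026  0.2119] o [-89.9   0.1 -90.5] j [-8.5  8.3 95.2  0.1 76.4 81.9] F [-0.3  0.6  0.3] w 0.624
```

View pics/w1.png

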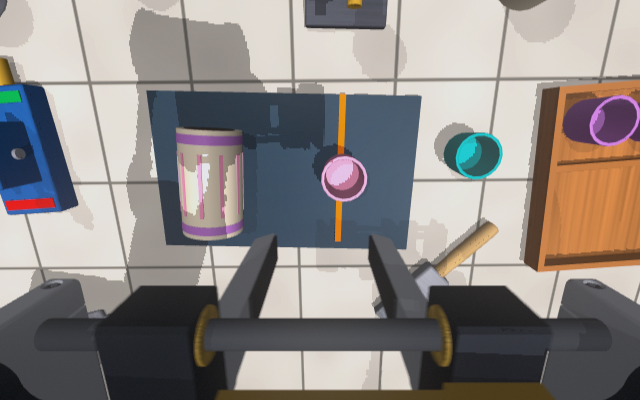

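The wrist view shows the pink cup at (344,178) on the stripe, which runs from (343,94) to (338,241). The tube is at (210,183). Measuring these.

Run:
```python
from h import *
import pickle
m,d=pickle.load(open("pics/w1.pkl","rb"));im=cv2.imread("pics/w1.png");P=cloud(m,d);Z=P[...,2]
hsv=cv2.cvtColor(im,cv2.COLOR_BGR2HSV)
mk=cv2.inRange(hsv,(10,170,90),(24,255,255));mk[:, :325]=0;mk[:,360:]=0;mk[:85]=0;mk[250:]=0
v,u=np.nonzero(mk);w=onz(m,np.c_[u,v],.004)
a=np.polyfit(w[:,0],w[:,1],1);print("mark slope",np.degrees(np.arctan(a[0])),w[:,0].min(),w[:,0].max(),np.polyval(a,[w[:,0].min(),w[:,0].max()]),np.median(Z[v,u]))
# cup rim: pink
pk=cv2.inRange(hsv,(140,20,60),(179,255,255));pk[:,:310]=0;pk[:,380:]=0;pk[:145]=0;pk[215:]=0
c=max(cv2.findContours(pk,cv2.RETR_EXTERNAL,cv2.CHAIN_APPROX_NONE)[0],key=cv2.contourArea)[:,0]
c=cv2.convexHull(c)[:,0]
w=onz(m,c,.046);print("cup rim circle",cv2.minEnclosingCircle((w[:,:2]*1000).astype(np.float32)),cv2.minAreaRect((w[:,:2]*1000).astype(np.float32)))
# tube
s=np.zeros(Z.shape,bool);s[110:250,165:255]=True
t=s&(Z>.05)&(Z<.085);p=P[t];print("tube n",len(p),"zmax",np.percentile(p[:,2],[50,90,98]))
# fit circle: (y-yc-k(x-xm))^2+(z-.039)^2=R^2 , linear LSQ
from scipy.optimize import least_squares
f=lambda q:np.hypot((p[:,1]-q[0]-q[1]*(p[:,0]-.5)),p[:,2]-q[2])-.035
r=least_squares(f,[.13,0,.039],loss="soft_l1",f_scale=.002);print("tube y@x=.5",r.x[0],"slope deg",np.degrees(np.arctan(r.x[1])),"zc",r.x[2],"x range",np.percentile(p[:,0],[0.5,99.5]))
# tray
```

```text
mark slope -1.4964776697589712 0.40904813694242026 0.5967566856569965 [-0.02106374 -0.02596751] 0.0037441719632596016
cup rim circle ((503.2525634765625, -25.967832565307617), 28.058887481689453) ((502.4852600097656, -25.51837921142578), (54.534576416015625, 52.719749450683594), 44.70726776123047)
tube n 6399 zmax [0.06931099 0.07319551 0.07422375]
tube y@x=.5 0.12876128247123922 slope deg -3.8419089395684085 zc 0.038196747973160194 x range [0.43936573 0.55991701]
```

Call:
servo_tool:
  steps:
    - [1.1,-2.3,-3,0,0,0,-0.7]
    - [0,0,-5,0,0,0,-0.7]
    - [0,0,-5,0,0,0,-0.7]
    - [0,0,0,0,0,0,-0.7]

```text
clock: 2.2
ee_pos: [0.5025, -0.0326, 0.0808]
orientation: [-89.7, 0.0, -91.0]
wrist_force: [-0.2, -0.6, 0.9]
width: 0.854
```

Run:
```python
from h import *
st();m=camera_model("wrist");im,d=grab_frame("wrist");cv2.imwrite("pics/w2.png",im)
hsv=cv2.cvtColor(im,cv2.COLOR_BGR2HSV)
s=get_state();print("tip px",proj(m,s["ee_pos"]))
pk=cv2.inRange(hsv,(140,20,60),(179,255,255));pk[250:]=0;pk[:,:200]=0
c=max(cv2.findContours(pk,cv2.RETR_EXTERNAL,cv2.CHAIN_APPROX_NONE)[0],key=cv2.contourArea)[:,0]
c=cv2.convexHull(c)[:,0]
w=onz(m,c,.046);print(cv2.minEnclosingCircle((w[:,:2]*1000).astype(np.float32)))
```

```text
t 2.2 p [ 0.5025 -0.0326  0.0808] o [-89.7   0.  -91. ] j [-1.17e+01  1.56e+01  1.06e+02  1.00e-01  5.81e+01  7.93e+01] F [-0.2 -0.6  0.9] w 0.854
tip px [[323.97804243 242.53813493]]
((506.3930358886719, -26.322572708129883), 29.1961669921875)
```

View pics/w2.png

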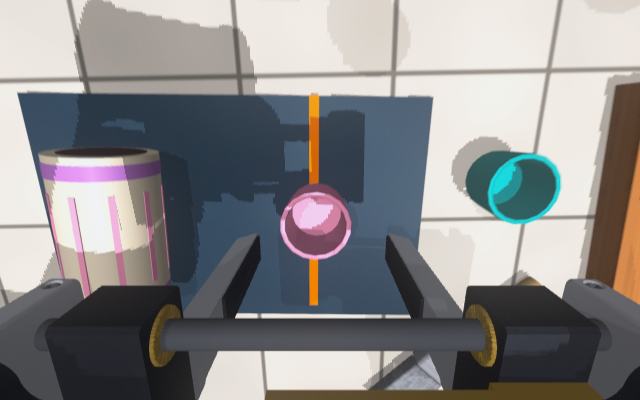

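The cup's rim is at (315,223), between the open fingertips at (258,237) and (388,237). Centring and lowering.

Call:
servo_tool:
  steps:
    - [0.1,0.6,-3,0,0,0,-0.7]
    - [0,0,-2.5,0,0,0,-0.7]
    - [0,0,-0.8,0,0,0,-0.7]
    - [0,0,0,0,0,0,-0.7]

```text
clock: 2.75
ee_pos: [0.5142, -0.0308, 0.0282]
orientation: [-88.3, -0.3, -91.2]
wrist_force: [-0.4, -0.1, -0.1]
width: 0.847
```

Call:
servo_tool:
  steps:
    - [-0.6,0.4,-0.8,0,0,0,-0.7]
    - [-0.3,0,-0.4,0,0,0,-0.7]
    - [0,0,0,0,0,0,-0.7]

```text
clock: 3.12
ee_pos: [0.5064, -0.027, 0.0183]
orientation: [-88.0, -0.3, -91.2]
wrist_force: [0.0, -0.3, -0.1]
width: 0.851
```

Run:
```python
from h import *
s=st();print(s["dq"])
```

```text
t 3.125 p [ 0.5064 -0.027   0.0183] o [-88.   -0.3 -91.2] j [-10.9  19.5 111.5   0.   47.   80.3] F [ 0.  -0.3 -0.1] w 0.851
[ 0.12054264 -0.40259079 -0.22215074  0.07964655 -0.01201003 -0.00278435]
```

Call:
servo_tool:
  steps:
    - [-0.2,0.1,-0.6,0,0.035,0,-0.7]
    - [0,0,0,0,0,0,-0.7]
    - [0,0,0,0,0,0,0.4]
    - [0,0,0,0,0,0,0.4]
    - [0,0,0,0,0,0,0.4]

```text
clock: 3.75
ee_pos: [0.505, -0.026, 0.012]
orientation: [-90.1, -0.4, -91.2]
wrist_force: [0.1, -0.0, 0.9]
width: 0.565
```

Call:
servo_tool:
  steps:
    - [0,0,0,0,0,0,0.6]
    - [0,0,0,0,0,0,0.6]

```text
clock: 4.0
ee_pos: [0.5049, -0.026, 0.012]
orientation: [-90.1, -0.4, -91.2]
wrist_force: [1.2, -0.6, -0.9]
width: 0.564
```

Call:
servo_tool:
  steps:
    - [0,0,2,0,0,0,0.6]
    - [0,0,4,0,0,0,0.6]
    - [-1,-3,4,0,0,0,0.6]
    - [-1.5,-5,0,0,0,0,0.6]
    - [-1.5,-5,0,0,0,0,0.6]

```text
clock: 4.62
ee_pos: [0.4637, -0.1564, 0.1148]
orientation: [-90.2, -0.4, -90.8]
wrist_force: [1.6, -1.2, -0.4]
width: 0.564
```

Call:
servo_tool:
  steps:
    - [-1,-5,0,0,0,0,0.6]
    - [-1,-5,0,0,0,0,0.6]
    - [-0.5,-4,0,0,0,0,0.6]
    - [0,-3,0,0,0,0.05,0.6]
    - [0,0,0,0,0,0.05,0.6]

```text
clock: 5.25
ee_pos: [0.4355, -0.3352, 0.115]
orientation: [-90.1, -0.5, -85.2]
wrist_force: [-0.0, -0.2, -0.7]
width: 0.564
```

Run:
```python
from h import *
import pickle
st();m=camera_model("wrist");im,d=grab_frame("wrist");cv2.imwrite("pics/w3.png",im);pickle.dump((m,d),open("pics/w3.pkl","wb"))
```

```text
t 5.25 p [ 0.4355 -0.3352  0.115 ] o [-90.1  -0.5 -85.2] j [-44.6  17.3  97.7  -0.4  64.7  40.8] F [-0.  -0.2 -0.7] w 0.564
```

View pics/w3.png

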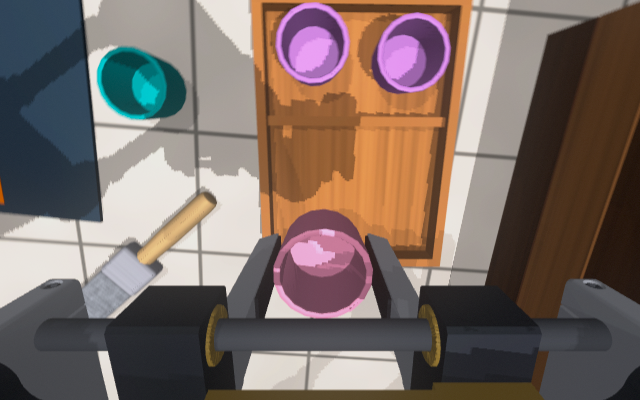

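Run:
```python
from h import *
import pickle
m,d=pickle.load(open("pics/w3.pkl","rb"));P=cloud(m,d);Z=P[...,2]
for n,uv,z in [("divL",(270,121),.029),("divR",(444,121),.029),("outL",(258,150),.028),("outR",(452,150),.028),("cornR",(436,266),.028)]:
    print(n,onz(m,uv,z)[0].round(4),Z[uv[1],uv[0]].round(3))
t=(Z>.024)&(Z<.033);t[:, :245]=0;t[:,475:]=0;t[270:]=0
# divider points
q=P[t]; dv=t.copy();dv[:112]=0;dv[132:]=0;dv[:,:280]=0;dv[:,435:]=0
p=P[dv];print(len(p),p.mean(0),np.polyfit(p[:,1],p[:,0],1))
lw=t.copy();lw[135:]&=True;lw[:135]=0;
for a,b in((245,300),(425,470)):
    k=lw.copy();k[:,:a]=0;k[:,b:]=0;p=P[k];
    if len(p):
        f=np.polyfit(p[:,0],p[:,1],1);print(a,len(p),f,"y at .44",np.polyval(f,.44))
```

```text
divL [ 0.5061 -0.285   0.029 ] 0.02
divR [ 0.5186 -0.4305  0.029 ] 0.02
outL [ 0.4811 -0.2755  0.028 ] -0.002
outR [ 0.4953 -0.4425  0.028 ] 0.027
cornR [ 0.3847 -0.4494  0.028 ] 0.027<stdin>:9: RuntimeWarning: Mean of empty slice.
  ret = um.true_divide(
Traceback (most recent call last):
TypeError: expected non-empty vector for x
```

```bash
python3 - <<'E'
from h import *
import pickle
m=camera_model("top");d=np.load("pics/top0.npy");P=cloud(m,d)
print("div",onz(m,[(437,203),(491,200)],.021)); print("front in", onz(m,[(437,248),(495,246)],.028), "near outer",onz(m,[(438,252),(498,248)],.028),"far",onz(m,[(430,170),(490,166)],.028))
for u in (452,466,480): print(u,[(round(float(P[v,u,0]),3),round(float(P[v,u,2]),3)) for v in range(186,256,2)])
m,d=pickle.load(open("pics/w3.pkl","rb"));P=cloud(m,d)
for u in (300,390): print(u,[(v,round(float(P[v,u,0]),3),round(float(P[v,u,2]),3)) for v in range(90,200,4)])
print([(v,round(float(P[v,410,0]),3),round(float(P[v,410,2]),3)) for v in range(230,275,3)])
E
python3 -c "
import cv2;im=cv2.imread('pics/w3.png');cv2.imwrite('pics/w3c.png',cv2.resize(im[0:280,240:480],None,fx=2.1,fy=2.1))"
```

```text
div [[ 0.51108635 -0.28347171  0.021     ]
 [ 0.51915003 -0.4338043   0.021     ]]
front in [[ 0.38602263 -0.27802465  0.028     ]
 [ 0.39134857 -0.43666022  0.028     ]] near outer [[ 0.37510459 -0.2804294   0.028     ]
 [ 0.38588651 -0.44459331  0.028     ]] far [[ 0.60336795 -0.26503342  0.028     ]
 [ 0.61413227 -0.43265853  0.028     ]]
452 [(0.56, 0.012), (0.555, 0.01), (0.544, 0.049), (0.544, 0.006), (0.538, 0.005), (0.532, 0.009), (0.528, -0.001), (0.522, 0.002), (0.514, 0.022), (0.509, 0.01), (0.504, 0.007), (0.499, 0.004), (0.493, 0.007), (0.487, 0.01), (0.481, 0.009), (0.476, 0.005), (0.47, 0.006), (0.464, 0.011), (0.459, 0.009), (0.453, 0.006), (0.447, 0.014), (0.442, 0.003), (0.436, 0.006), (0.431, 0.007), (0.425, 0.003), (0.42, 0.005), (0.414, 0.006), (0.408, 0.009), (0.403, 0.009), (0.397, 0.004), (0.392, 0.013), (0.386, 0.007), (0.381, 0.029), (0.375, 0.003), (0.37, 0.003)]
466 [(0.557, 0.031), (0.553, 0.021), (0.55, 0.006), (0.544, 0.007), (0.538, 0.01), (0.532, 0.007), (0.526, 0.008), (0.519, 0.023), (0.514, 0.02), (0.509, 0.009), (0.504, 0.009), (0.498, 0.007), (0.
[... 1705 characters left out ...]
, 0.008), (130, 0.507, 0.007), (134, 0.503, 0.008), (138, 0.5, 0.007), (142, 0.496, 0.007), (146, 0.493, 0.006), (150, 0.489, 0.007), (154, 0.485, 0.007), (158, 0.482, 0.007), (162, 0.478, 0.007), (166, 0.474, 0.007), (170, 0.47, 0.008), (174, 0.467, 0.008), (178, 0.463, 0.007), (182, 0.459, 0.007), (186, 0.455, 0.007), (190, 0.451, 0.007), (194, 0.447, 0.006), (198, 0.443, 0.008)]
[(230, 0.412, 0.008), (233, 0.409, 0.007), (236, 0.405, 0.007), (239, 0.402, 0.008), (242, 0.399, 0.006), (245, 0.396, 0.007), (248, 0.392, 0.006), (251, 0.391, 0.011), (254, 0.39, 0.017), (257, 0.39, 0.024), (260, 0.388, 0.026), (263, 0.385, 0.027), (266, 0.383, 0.028), (269, 0.364, -0.002), (272, 0.362, -0.001)]
```

View pics/w3c.png

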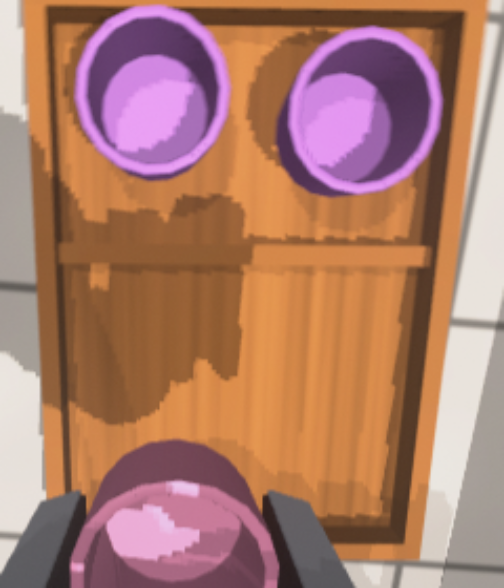

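Call:
servo_tool:
  steps:
    - [1.1,-1.5,0,0,0,0,0.6]
    - [0,0,-3,0,0,0,0.6]
    - [0,0,-3,0,0,0,0.6]
    - [0,0,-1,0,0,0,0.6]
    - [0,0,0,0,0,0,0.6]

```text
clock: 5.92
ee_pos: [0.4463, -0.3483, 0.0437]
orientation: [-90.1, -0.4, -85.2]
wrist_force: [0.3, 0.1, -1.1]
width: 0.568
```

Call:
servo_tool:
  steps:
    - [0,-1.2,-0.8,0,0,0,0.6]
    - [0,0,-1,0,0,0,0.6]
    - [0,0,-0.5,0,0,0,0.6]
    - [0,0,-0.2,0,0,0,0.6]
    - [0,0,0,0,0,0,0.6]

```text
clock: 6.55
ee_pos: [0.4476, -0.3625, 0.0194]
orientation: [-89.9, -0.6, -85.2]
wrist_force: [-0.1, 0.1, -0.3]
width: 0.565
```

Call:
servo_tool:
  steps:
    - [0,0,-0.2,0,0,0,0.6]
    - [0,0,-0.15,0,0,0,0.6]
    - [0,0,0,0,0,0,0.6]

```text
clock: 6.92
ee_pos: [0.4479, -0.3626, 0.0163]
orientation: [-89.9, -0.7, -85.2]
wrist_force: [-0.7, 0.5, -1.8]
width: 0.563
```

Call:
servo_tool:
  steps:
    - [0,0,0,0,0,0,-0.3]
    - [0,0,0,0,0,0,-0.5]
    - [0,0,2,0,0,0,-0.5]
    - [0,0,5,0,0,0,-0.5]
    - [0,0,6,0,0,0,-0.5]

```text
clock: 7.55
ee_pos: [0.445, -0.3597, 0.1446]
orientation: [-90.3, -0.2, -85.2]
wrist_force: [0.9, -0.3, -0.9]
width: 0.747
```

Run:
```python
from h import *
st();m=camera_model("wrist");im,d=grab_frame("wrist");cv2.imwrite("pics/w4.png",im)
```

```text
t 7.55 p [ 0.445  -0.3597  0.1446] o [-90.3  -0.2 -85.2] j [-45.7  17.9  92.1  -0.4  70.1  39.7] F [ 0.9 -0.3 -0.9] w 0.747
```

View pics/w4.png

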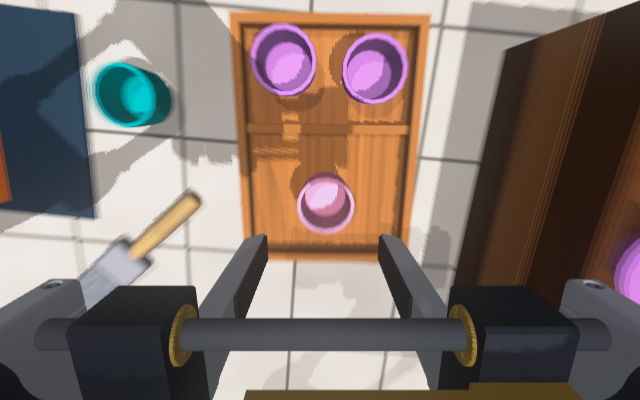

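The pink cup stands upright in the empty half at (326,202), and the mauve cups haven't moved. Next is the tube.

Call:
servo_tool:
  steps:
    - [0.5,5.5,0,0,0,0.18,-0.3]
    - [0.5,5.5,0,0,0,0.18,-0.3]
    - [0.7,5.5,0,0,0,0.18,-0.3]
    - [0.7,5.5,0,0,0,0.18,-0.3]
    - [0.7,5.5,0,0,0,0.18,-0.3]

```text
clock: 8.22
ee_pos: [0.4828, -0.087, 0.1577]
orientation: [-89.3, -1.6, -32.5]
wrist_force: [0.3, 0.4, 0.7]
width: 0.652
```

Call:
servo_tool:
  steps:
    - [0.7,5.5,0,0,0,0.18,-0.3]
    - [0.7,5.5,0,0,0,0.18,-0.3]
    - [0.5,4.5,0,0,0,0.16,-0.3]
    - [0,2,0,0,0,0,-0.3]
    - [0,0,0,0,0,0,-0.3]

```text
clock: 8.85
ee_pos: [0.5022, 0.0973, 0.1584]
orientation: [-89.3, -1.8, -1.3]
wrist_force: [0.3, -0.2, 0.3]
width: 0.648
```

Run:
```python
from h import *
import pickle
s=st();m=camera_model("wrist");im,d=grab_frame("wrist");cv2.imwrite("pics/w5.png",im);pickle.dump((m,d),open("pics/w5.pkl","wb"))
m=camera_model("top");im,d=grab_frame("top");cv2.imwrite("pics/t5.png",im);pickle.dump((m,d),open("pics/t5.pkl","wb"))
```

```text
t 8.85 p [0.5022 0.0973 0.1584] o [-89.3  -1.8  -1.3] j [ 2.7 11.1 99.7  0.6 67.3  3.7] F [ 0.3 -0.2  0.3] w 0.648
```

View pics/w5.png

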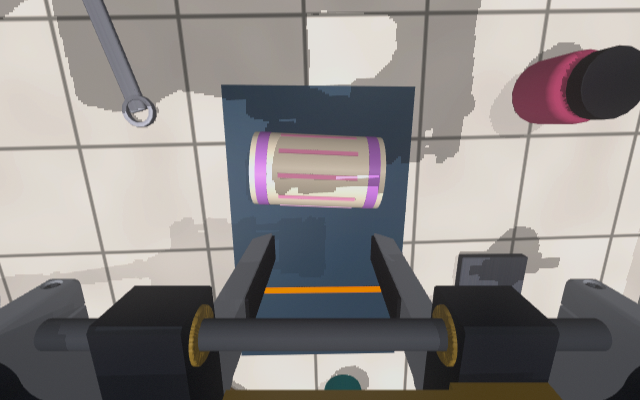

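View pics/t5.png

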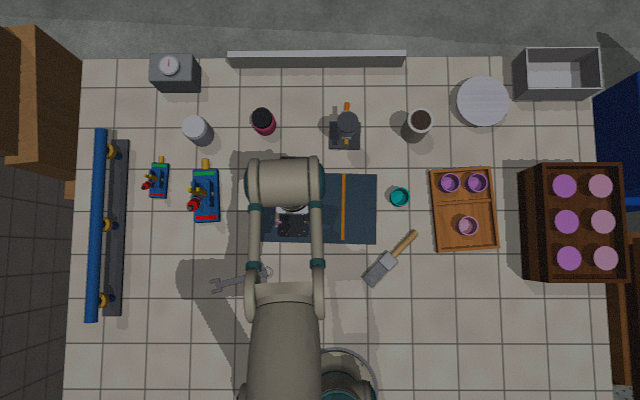

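Call:
servo_tool:
  steps:
    - [0,2.5,0,-0.012,0.031,-0.044,-0.8]
    - [-0.2,2,-2,0,0,0,-0.8]
    - [0,0,-2,0,0,0,-0.8]
    - [0,0,-1,0,0,0,-0.8]
    - [0,0,0,0,0,0,-0.8]

```text
clock: 9.57
ee_pos: [0.502, 0.1351, 0.1078]
orientation: [-90.2, -0.2, -4.5]
wrist_force: [-0.1, 0.3, 1.3]
width: 0.901
```

```bash
cat > tube.py <<'E'
from h import *
import pickle,sys
from scipy.optimize import least_squares
def tube(P,y0,ylo=None):
    x,y,z=P[...,0],P[...,1],P[...,2]
    t=(z>.048)&(z<.085)&(abs(y-y0)<.045)&(x>.41)&(x<.60)
    p=P[t]
    f=lambda q:np.hypot((p[:,1]-q[0]-q[1]*(p[:,0]-.5))*np.cos(np.arctan(q[1])),p[:,2]-q[2])-.035
    r=least_squares(f,[y0,0,.039],loss="soft_l1",f_scale=.001)
    g=p[abs(f(r.x))<.003]
    return r.x,np.degrees(np.arctan(r.x[1])),np.percentile(g[:,0],[.5,99.5]),len(g)
def mark(m,im,P):
    hsv=cv2.cvtColor(im,cv2.COLOR_BGR2HSV);mk=cv2.inRange(hsv,(8,150,60),(24,255,255))
    v,u=np.nonzero(mk);w=onz(m,np.c_[u,v],.004)
    k=(abs(w[:,1]+.023)<.02)&(abs(w[:,0]-.503)<.11)&(abs(P[v,u,2]-.004)<.006);w=w[k]
    if len(w)<40:return None
    a=np.polyfit(w[:,0],w[:,1],1);return np.degrees(np.arctan(a[0])),w[:,0].min(),w[:,0].max(),"y@.5",np.polyval(a,.5),len(w)
if __name__=="__main__":
    s=st();m=camera_model("wrist");im,d=grab_frame("wrist");cv2.imwrite(f"pics/{sys.argv[1]}.png",im);P=cloud(m,d);pickle.dump((m,d),open(f"pics/{sys.argv[1]}.pkl","wb"))
    print(tube(P,float(sys.argv[2])));print(mark(m,im,P))
E
python3 - <<'E'
from tube import *
m,d=pickle.load(open("pics/w5.pkl","rb"));P=cloud(m,d);print(tube(P,.13));print(mark(m,cv2.imread("pics/w5.png"),P))
m,d=pickle.load(open("pics/w1.pkl","rb"));P=cloud(m,d);print(tube(P,.13));print(mark(m,cv2.imread("pics/w1.png"),P))
E
python3 tube.py w6 .13
```

```text
(array([ 0.12919294, -0.06748688,  0.03815107]), np.float64(-3.860859088204461), array([0.43977211, 0.5589593 ]), 9429)
(np.float64(-1.6012001048791116), np.float64(0.4311449317958584), np.float64(0.5738131910801614), 'y@.5', np.float64(-0.023249691198890095), 707)
(array([ 0.12877698, -0.06738218,  0.03818669]), np.float64(-3.8548875356283787), array([0.43922372, 0.55837544]), 6438)
(np.float64(-1.4950446984720904), np.float64(0.40904813694242026), np.float64(0.5967566856569965), 'y@.5', np.float64(-0.023463613378290834), 619)
t 9.575 p [0.502  0.1351 0.1078] o [-90.2  -0.2  -4.5] j [  7.6  15.4 101.7  -0.3  62.7  12.2] F [-0.1  0.3  1.3] w 0.901
(array([ 0.12915013, -0.06768859,  0.0381451 ]), np.float64(-3.872363538991728), array([0.4415182, 0.5592606]), 11530)
None
```

View pics/w6.png

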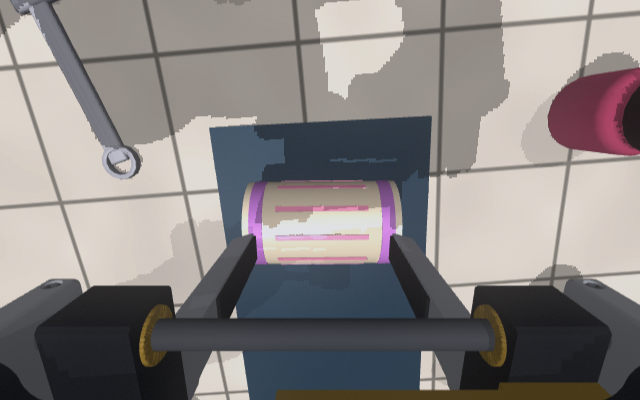

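The tube is at (.4995, .129) with a −3.86° yaw in all views, and the mark is at (.503, −.0235) with −1.5°. Moving to the first contact.

Call:
servo_tool:
  steps:
    - [-0.2,1,-2,0,0,0.01,-0.8]
    - [0,0,-0.8,0,0,0,-0.8]
    - [0,0,0,0,0,0,-0.8]
    - [0,0,-0.2,0,0,0,-0.8]
    - [0,0,0,0,0,0,-0.8]

```text
clock: 10.25
ee_pos: [0.504, 0.1436, 0.0814]
orientation: [-90.2, -0.7, -4.1]
wrist_force: [0.1, 0.1, 0.6]
width: 0.905
```

Call:
servo_tool:
  steps:
    - [-0.3,0,-0.3,0,0.012,0,-0.8]
    - [0,0,-0.3,0,0,0,-0.8]
    - [0,0,-0.2,0,0,0,-0.8]
    - [0,0,-0.2,0,0,0,-0.8]

```text
clock: 10.75
ee_pos: [0.5015, 0.1441, 0.0726]
orientation: [-90.1, -0.1, -4.1]
wrist_force: [-3.3, 2.0, 16.8]
width: 0.901
```

Call:
servo_tool:
  steps:
    - [0,-0.6,-0.1,0,0,0.02,-0.8]
    - [0,-1,-0.1,0,0,0.02,-0.8]
    - [0,-1,-0.1,0,0,0.02,-0.8]
    - [0,-1,-0.1,0,0,0.02,-0.8]

```text
clock: 11.25
ee_pos: [0.4996, 0.1104, 0.0741]
orientation: [-89.8, 0.0, 0.4]
wrist_force: [-2.5, -0.3, 7.0]
width: 0.902
```

```bash
python3 tube.py w7 .12
```

```text
t 11.25 p [0.4996 0.1104 0.0741] o [-89.8   0.    0.4] j [  4.5  16.8 105.3   0.2  57.9   4. ] F [-2.5 -0.3  7. ] w 0.902
(array([ 0.11157869, -0.0494555 ,  0.03820245]), np.float64(-2.83128459953863), array([0.43994919, 0.55824678]), 14723)
(np.float64(-0.2210241587261806), np.float64(0.5435352722873664), np.float64(0.59750726434478), 'y@.5', np.float64(-0.028734176440735833), 91)
```

Call:
servo_tool:
  steps:
    - [0,-1,-0.15,0,0,0.03,-0.8]
    - [0,-1,-0.15,0,0,0.03,-0.8]
    - [0,-1,-0.15,0,0,0.03,-0.8]

```text
clock: 11.68
ee_pos: [0.5, 0.0793, 0.0733]
orientation: [-89.8, -0.1, 5.7]
wrist_force: [-2.4, -0.3, 6.3]
width: 0.899
```

```bash
python3 tube.py w8 .1
```

```text
t 11.675 p [0.5    0.0793 0.0733] o [-89.8  -0.1   5.7] j [  1.   16.4 106.1   0.2  57.4  -4.8] F [-2.4 -0.3  6.3] w 0.899
(array([ 0.0972228 , -0.01653968,  0.03822608]), np.float64(-0.9475675018433501), array([0.4390715 , 0.55776197]), 16634)
(np.float64(1.2714882198872932), np.float64(0.4236468419626138), np.float64(0.5118732242467291), 'y@.5', np.float64(-0.021303526019599527), 511)
```

Call:
servo_tool:
  steps:
    - [0,0,0.8,0,0,0,-0.8]
    - [0,1.5,0.6,0,0,-0.06,-0.8]
    - [0,1.7,0,0,0,-0.06,-0.8]
    - [0,0.2,-0.8,0,0,0,-0.8]
    - [0,0,-0.4,0,0,0,-0.8]

```text
clock: 12.35
ee_pos: [0.5007, 0.1126, 0.0761]
orientation: [-89.9, -0.2, -1.3]
wrist_force: [-0.2, -0.1, -0.9]
width: 0.901
```

```bash
python3 tube.py w9 .1
```

```text
t 12.35 p [0.5007 0.1126 0.0761] o [-89.9  -0.2  -1.3] j [4.900e+00 1.670e+01 1.051e+02 1.000e-01 5.790e+01 6.100e+00] F [-0.2 -0.1 -0.9] w 0.901
(array([ 0.09684962, -0.01703905,  0.03817265]), np.float64(-0.9761711103698183), array([0.44044158, 0.55719072]), 13101)
None
```

Call:
servo_tool:
  steps:
    - [0,0,-0.4,0,0,0,-0.8]
    - [0,-0.6,-0.15,0,0,0.03,-0.8]
    - [0,-1,-0.15,0,0,0.03,-0.8]
    - [0,-1,-0.15,0,0,0.03,-0.8]
    - [0,-1,-0.15,0,0,0.03,-0.8]

```text
clock: 13.02
ee_pos: [0.5002, 0.077, 0.074]
orientation: [-89.6, -0.2, 5.6]
wrist_force: [-2.9, 0.8, 10.0]
width: 0.899
```

Call:
servo_tool:
  steps:
    - [0,-1,-0.15,0,0,0.03,-0.8]
    - [0,-1,-0.15,0,0,0.03,-0.8]
    - [0,-0.8,-0.15,0,0,0.03,-0.8]

```text
clock: 13.4
ee_pos: [0.5006, 0.047, 0.0735]
orientation: [-89.6, -0.4, 10.8]
wrist_force: [-3.1, 0.6, 11.0]
width: 0.897
```

```bash
python3 tube.py w10 .065
```

```text
t 13.4 p [0.5006 0.047  0.0735] o [-89.6  -0.4  10.8] j [ -2.9  16.  106.7   0.6  57.  -14.1] F [-3.1  0.6 11. ] w 0.897
(array([ 0.06231134, -0.01642161,  0.03827848]), np.float64(-0.9408042941961112), array([0.43844791, 0.55708492]), 16501)
(np.float64(-1.3914800733977504), np.float64(0.40864965380030016), np.float64(0.5974295416934009), 'y@.5', np.float64(-0.023897875756512737), 1366)
```

Call:
servo_tool:
  steps:
    - [0,0,0.8,0,0,0,-0.8]
    - [0,1.5,0.6,0,0.008,-0.1,-0.8]
    - [0,1.7,0,0,0,-0.13,-0.8]
    - [0,0.2,-0.8,0,0,0,-0.8]
    - [0,0,-0.3,0,0,0,-0.8]

```text
clock: 14.08
ee_pos: [0.5009, 0.0786, 0.0767]
orientation: [-89.6, 0.0, -2.6]
wrist_force: [0.2, -0.1, -0.6]
width: 0.904
```

```bash
python3 tube.py w11 .062
```

```text
t 14.075 p [0.5009 0.0786 0.0767] o [-89.6   0.   -2.6] j [  0.8  16.3 105.7   0.4  58.    3.2] F [ 0.2 -0.1 -0.6] w 0.904
(array([ 0.06204244, -0.01595257,  0.03817922]), np.float64(-0.9139375328487928), array([0.43964887, 0.5566033 ]), 13044)
(np.float64(-1.9979044129864225), np.float64(0.40816940266882673), np.float64(0.5826299760173854), 'y@.5', np.float64(-0.02176454618814548), 930)
```

View pics/w11.png

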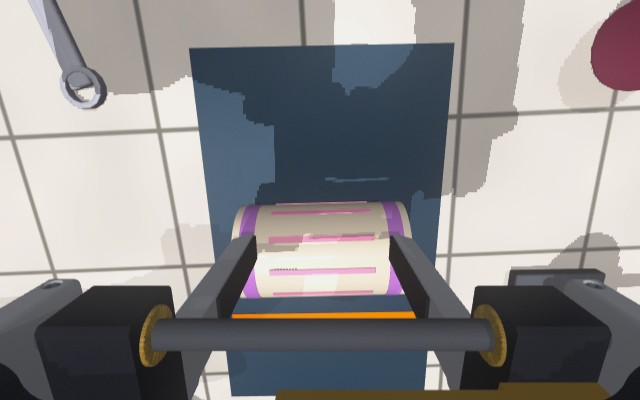

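The fingertips rest just above the tube's upper surface at (250,240) and (397,240), and the stripe is ahead at row 316. Third stroke.

Call:
servo_tool:
  steps:
    - [0,0,-0.4,0,0.003,0,-0.8]
    - [0,-0.6,-0.12,0,0,0.035,-0.8]
    - [0,-1,-0.12,0,0.003,0.035,-0.8]
    - [0,-1,-0.12,0,0,0.035,-0.8]

```text
clock: 14.62
ee_pos: [0.5024, 0.0525, 0.0741]
orientation: [-89.5, 0.1, 3.5]
wrist_force: [-1.9, 0.3, 7.9]
width: 0.898
```

```bash
python3 tube.py w12 .05
```

```text
t 14.625 p [0.5024 0.0525 0.0741] o [-89.5   0.1   3.5] j [ -2.3  16.4 106.    0.6  57.8  -6.2] F [-1.9  0.3  7.9] w 0.898
(array([0.04833757, 0.06805917, 0.03819116]), np.float64(3.8934990686610043), array([0.43931356, 0.55699926]), 14237)
(np.float64(-1.2766928388531866), np.float64(0.4310876785076816), np.float64(0.5863524469415906), 'y@.5', np.float64(-0.024180113534294063), 1351)
```

Call:
servo_tool:
  steps:
    - [0.07,-1,-0.12,0,0,0,-0.8]
    - [0.07,-1,-0.12,0,0,0,-0.8]
    - [0.07,-1,-0.12,0,0,0,-0.8]
    - [0.07,-0.8,-0.12,0,0,0,-0.8]

```text
clock: 15.18
ee_pos: [0.5053, 0.0103, 0.073]
orientation: [-89.6, 0.1, 3.7]
wrist_force: [-1.6, -1.1, 2.9]
width: 0.9
```

```bash
python3 tube.py w13 .03
```

```text
t 15.175 p [0.5053 0.0103 0.073 ] o [-89.6   0.1   3.7] j [ -7.   16.5 106.1   0.4  57.6 -10.9] F [-1.6 -1.1  2.9] w 0.9
(array([0.02698795, 0.06789416, 0.03821375]), np.float64(3.8840883154148673), array([0.44079931, 0.55953358]), 16564)
(np.float64(-2.418765670535387), np.float64(0.40835381987153785), np.float64(0.5654411714328478), 'y@.5', np.float64(-0.025400817790319025), 311)
```

Call:
servo_tool:
  steps:
    - [0,0,0.8,0,0,0,-0.8]
    - [-0.1,1.5,0.6,0,0,0,-0.8]
    - [-0.1,1.6,0,0,0,0,-0.8]
    - [0,0.2,-0.8,0,0,0,-0.8]
    - [0,0,-0.3,0,0,0,-0.8]

```text
clock: 15.85
ee_pos: [0.5029, 0.0461, 0.0755]
orientation: [-89.6, 0.1, 3.7]
wrist_force: [0.7, -0.3, 0.0]
width: 0.898
```

```bash
python3 tube.py w14 .027
```

```text
t 15.85 p [0.5029 0.0461 0.0755] o [-89.6   0.1   3.7] j [ -3.   16.3 105.9   0.4  57.9  -6.9] F [ 0.7 -0.3  0. ] w 0.898
(array([0.02706049, 0.06851817, 0.0381821 ]), np.float64(3.919675727272056), array([0.44099508, 0.55805351]), 13088)
None
```

Call:
servo_tool:
  steps:
    - [0,0,-0.35,0,0,0,-0.8]
    - [0.05,-0.8,-0.12,0,0,0,-0.8]
    - [0.07,-1,-0.12,0,0,0,-0.8]
    - [0.07,-1,-0.12,0,0,0,-0.8]
    - [0.07,-1,-0.12,0,0,0,-0.8]

```text
clock: 16.52
ee_pos: [0.5056, 0.0081, 0.0741]
orientation: [-89.5, -0.0, 3.7]
wrist_force: [-2.5, 0.1, 6.9]
width: 0.9
```

Call:
servo_tool:
  steps:
    - [0.07,-1,-0.12,0,0,-0.02,-0.8]
    - [0.07,-0.8,-0.12,0,0,-0.02,-0.8]
    - [0.07,-0.6,-0.12,0,0,-0.02,-0.8]

```text
clock: 16.9
ee_pos: [0.5069, -0.0186, 0.0735]
orientation: [-89.6, 0.0, 0.2]
wrist_force: [-1.3, -0.0, 8.3]
width: 0.9
```

```bash
python3 tube.py w15 -.005
```

```text
t 16.9 p [ 0.5069 -0.0186  0.0735] o [-89.6   0.    0.2] j [-10.3  16.6 105.8   0.5  57.7 -10.7] F [-1.3 -0.   8.3] w 0.9
(array([-0.00432566,  0.06859016,  0.03820411]), np.float64(3.923780817261762), array([0.44298993, 0.56152874]), 16344)
(np.float64(-1.7322952924709307), np.float64(0.4083105657041464), np.float64(0.5975763289397351), 'y@.5', np.float64(-0.023962679374185565), 239)
```

Call:
servo_tool:
  steps:
    - [0,0,0.8,0,0,0,-0.8]
    - [-0.2,1.5,0.6,0,0,0.04,-0.8]
    - [-0.1,1.5,0,0,0,0.04,-0.8]
    - [0,0.1,-0.8,0,0,0,-0.8]
    - [0,0,-0.3,0,0,0,-0.8]

```text
clock: 17.58
ee_pos: [0.5035, 0.0141, 0.0762]
orientation: [-89.6, 0.0, 5.0]
wrist_force: [-0.6, -0.4, 0.5]
width: 0.898
```

```bash
python3 tube.py w16 -.005
```

```text
t 17.575 p [0.5035 0.0141 0.0762] o [-89.6   0.    5. ] j [ -6.6  16.1 106.    0.5  57.9 -11.9] F [-0.6 -0.4  0.5] w 0.898
(array([-0.00431747,  0.06871514,  0.03817692]), np.float64(3.930908162017076), array([0.44305822, 0.56010655]), 13033)
(np.float64(5.930481376837099), np.float64(0.40825682988399054), np.float64(0.42238798221038076), 'y@.5', np.float64(-0.011670673439372635), 118)
```

Call:
servo_tool:
  steps:
    - [0,0,-0.4,0,0,0,-0.8]
    - [0,-0.6,-0.12,0,0,-0.035,-0.8]
    - [0,-0.8,-0.12,0,0,-0.035,-0.8]
    - [0,-0.8,-0.12,0,0,-0.035,-0.8]

```text
clock: 18.12
ee_pos: [0.506, -0.0078, 0.0738]
orientation: [-89.6, -0.3, -1.0]
wrist_force: [-3.1, 0.5, 12.8]
width: 0.9
```

```bash
python3 tube.py w17 -.015
```

```text
t 18.125 p [ 0.506  -0.0078  0.0738] o [-89.6  -0.3  -1. ] j [ -9.1  16.3 106.2   0.6  57.3  -8.4] F [-3.1  0.5 12.8] w 0.9
(array([-0.01462448,  0.01157962,  0.03817522]), np.float64(0.663433496483307), array([0.44476842, 0.56252333]), 13964)
(np.float64(-1.7015095159013964), np.float64(0.40792848785622743), np.float64(0.5972836303451357), 'y@.5', np.float64(-0.023976228309624866), 271)
```

Call:
servo_tool:
  steps:
    - [0,-0.6,-0.12,0,0.003,-0.03,-0.8]
    - [0,-0.55,-0.12,0,0,-0.025,-0.8]

```text
clock: 18.42
ee_pos: [0.5062, -0.0215, 0.0741]
orientation: [-89.7, -0.2, -4.3]
wrist_force: [-1.7, 0.1, 9.3]
width: 0.899
```

```bash
python3 tube.py w18 -.02
```

```text
t 18.425 p [ 0.5062 -0.0215  0.0741] o [-89.7  -0.2  -4.3] j [-10.6  16.4 106.    0.4  57.5  -6.5] F [-1.7  0.1  9.3] w 0.899
(array([-0.02025629,  0.01159695,  0.03819582]), np.float64(0.6644266737624932), array([0.44465106, 0.56293761]), 14711)
(np.float64(-1.6473796658230018), np.float64(0.4078839844755504), np.float64(0.5973489748948444), 'y@.5', np.float64(-0.02382442979072251), 290)
```

Call:
servo_tool:
  steps:
    - [0,0,0.8,0,0,0,-0.8]
    - [-0.2,1.2,0.4,0,0.003,0.1,-0.8]
    - [-0.1,0.7,0,0,0,0,-0.8]
    - [0,0,-0.7,0,0,0,-0.8]
    - [0,0,-0.3,0,0,0,-0.8]

```text
clock: 19.1
ee_pos: [0.5035, -0.0039, 0.0758]
orientation: [-89.8, -0.0, 1.3]
wrist_force: [0.1, -0.8, -0.3]
width: 0.9
```

```bash
python3 tube.py w19 -.02
```

```text
t 19.1 p [ 0.5035 -0.0039  0.0758] o [-89.8  -0.    1.3] j [ -8.6  16.1 106.1   0.3  57.8 -10. ] F [ 0.1 -0.8 -0.3] w 0.9
(array([-0.02029985,  0.01213719,  0.03819314]), np.float64(0.6953758221536929), array([0.44510202, 0.56213757]), 13134)
(np.float64(-1.4755597028570122), np.float64(0.40801105188435643), np.float64(0.5974259156481245), 'y@.5', np.float64(-0.02311796652048812), 295)
```

Call:
servo_tool:
  steps:
    - [0,0,-0.35,0,0,0,-0.8]
    - [0,-0.3,-0.12,0,0,-0.035,-0.8]
    - [0,-0.3,-0.12,0,0,-0.035,-0.8]

```text
clock: 19.52
ee_pos: [0.5052, -0.0096, 0.0729]
orientation: [-89.7, -0.2, -2.8]
wrist_force: [-2.4, 2.4, 12.4]
width: 0.897
```

```bash
python3 tube.py w20 -.02
```

```text
t 19.525 p [ 0.5052 -0.0096  0.0729] o [-89.7  -0.2  -2.8] j [ -9.2  16.3 106.3   0.4  57.2  -6.6] F [-2.4  2.4 12.4] w 0.897
(array([-0.0231294 , -0.04751456,  0.03817518]), np.float64(-2.7203376955993854), array([0.44696134, 0.56426108]), 13517)
(np.float64(-1.6022397972213647), np.float64(0.40796302850478267), np.float64(0.597574908511843), 'y@.5', np.float64(-0.023420802844399465), 316)
```

Call:
servo_tool:
  steps:
    - [0,0,-0.1,0,0.003,0.02,-0.8]

```text
clock: 19.7
ee_pos: [0.5053, -0.0099, 0.0732]
orientation: [-89.7, -0.1, -1.8]
wrist_force: [-2.0, 0.9, 7.0]
width: 0.901
```

```bash
python3 tube.py w21 -.02
```

```text
t 19.7 p [ 0.5053 -0.0099  0.0732] o [-89.7  -0.1  -1.8] j [ -9.2  16.4 106.2   0.4  57.4  -7.7] F [-2.   0.9  7. ] w 0.901
(array([-0.02346935, -0.04888126,  0.03818076]), np.float64(-2.798462595314417), array([0.44704863, 0.56418842]), 13492)
(np.float64(-1.4123510147534388), np.float64(0.40798573892855056), np.float64(0.5971758952454234), 'y@.5', np.float64(-0.023366126086303576), 316)
```

Call:
servo_tool:
  steps:
    - [0,0.1,-0.1,0,0.002,0.03,-0.8]

```text
clock: 19.88
ee_pos: [0.5051, -0.0089, 0.073]
orientation: [-89.7, 0.1, -0.0]
wrist_force: [-1.2, 1.1, 7.6]
width: 0.905
```

```bash
python3 tube.py w22 -.02
```

```text
t 19.875 p [ 0.5051 -0.0089  0.073 ] o [-89.7   0.1  -0. ] j [ -9.1  16.5 106.1   0.3  57.6  -9.3] F [-1.2  1.1  7.6] w 0.905
(array([-0.02368704, -0.04852043,  0.03818828]), np.float64(-2.777837417588248), array([0.44708497, 0.56404237]), 13425)
(np.float64(-1.3832324768894195), np.float64(0.40821192119554767), np.float64(0.5974240557729654), 'y@.5', np.float64(-0.023178198344401803), 319)
```

Call:
servo_tool:
  steps:
    - [0,0.05,-0.12,0,0,0.05,-0.8]

```text
clock: 20.05
ee_pos: [0.5048, -0.0082, 0.0728]
orientation: [-89.7, 0.1, 2.9]
wrist_force: [-2.3, 0.8, 12.3]
width: 0.901
```

```bash
python3 tube.py w23 -.02
```

```text
t 20.05 p [ 0.5048 -0.0082  0.0728] o [-89.7   0.1   2.9] j [ -9.1  16.5 106.1   0.4  57.6 -12.2] F [-2.3  0.8 12.3] w 0.901
(array([-0.02444412, -0.04845508,  0.03818126]), np.float64(-2.7741019202603825), array([0.44688869, 0.56338588]), 13348)
(np.float64(-1.2249558891360053), np.float64(0.408185419690737), np.float64(0.5974797697029187), 'y@.5', np.float64(-0.02323771481973714), 324)
```

Call:
servo_tool:
  steps:
    - [0,0,0.8,0,0,0,-0.8]
    - [0,-1.6,0.4,0,0,-0.05,-0.8]
    - [-0.1,-1.6,0,0,0,-0.05,-0.8]
    - [0,0,-0.7,0,0,0,-0.8]
    - [0,0,-0.3,0,0,0,-0.8]

```text
clock: 20.72
ee_pos: [0.5038, -0.0438, 0.0744]
orientation: [-89.7, 0.1, -3.2]
wrist_force: [0.2, -0.1, -0.1]
width: 0.904
```

```bash
python3 tube.py w24 -.02
```

```text
t 20.725 p [ 0.5038 -0.0438  0.0744] o [-89.7   0.1  -3.2] j [-13.1  16.4 105.9   0.3  57.8 -10. ] F [ 0.2 -0.1 -0.1] w 0.904
(array([-0.02456369, -0.04892327,  0.03821174]), np.float64(-2.800863526649428), array([0.44559579, 0.56415919]), 16707)
(np.float64(-1.5008936568813167), np.float64(0.40811176657067033), np.float64(0.5972857475875752), 'y@.5', np.float64(-0.02338025053383023), 294)
```

Call:
servo_tool:
  steps:
    - [0,0.1,-0.3,0,0,0,-0.8]
    - [0,0.2,-0.12,0,0,0.035,-0.8]

```text
clock: 21.02
ee_pos: [0.5047, -0.0417, 0.0721]
orientation: [-89.9, -0.0, -1.1]
wrist_force: [-4.1, -2.1, 14.9]
width: 0.899
```

```bash
python3 tube.py w25 -.02
```

```text
t 21.025 p [ 0.5047 -0.0417  0.0721] o [-89.9  -0.   -1.1] j [-12.7  16.6 106.1   0.2  57.4 -11.7] F [-4.1 -2.1 14.9] w 0.899
(array([-0.02318506, -0.04891959,  0.03821189]), np.float64(-2.8006535678575912), array([0.44555961, 0.56430776]), 16941)
(np.float64(-1.4614474559079718), np.float64(0.4079693580923938), np.float64(0.5973176232780103), 'y@.5', np.float64(-0.023198454261608693), 295)
```

Call:
servo_tool:
  steps:
    - [0,-0.05,-0.12,0,0,0.04,-0.8]

```text
clock: 21.2
ee_pos: [0.505, -0.0421, 0.0723]
orientation: [-89.9, -0.1, 1.4]
wrist_force: [-2.7, -1.1, 9.4]
width: 0.9
```

```bash
python3 tube.py w26 -.02
```

```text
t 21.2 p [ 0.505  -0.0421  0.0723] o [-89.9  -0.1   1.4] j [-1.270e+01  1.650e+01  1.061e+02  1.000e-01  5.730e+01 -1.420e+01] F [-2.7 -1.1  9.4] w 0.9
(array([-0.02232595, -0.0487217 ,  0.03824876]), np.float64(-2.7893421439541517), array([0.44556754, 0.56444766]), 17068)
(np.float64(-1.2117643598706676), np.float64(0.4079269117517954), np.float64(0.597395564882196), 'y@.5', np.float64(-0.023288456846170823), 286)
```

Call:
servo_tool:
  steps:
    - [0,-0.15,-0.2,0,0,0.08,-0.8]

```text
clock: 21.38
ee_pos: [0.5058, -0.0439, 0.0722]
orientation: [-90.0, -0.2, 6.2]
wrist_force: [-3.5, -1.5, 15.8]
width: 0.9
```

```bash
python3 tube.py w27 -.02
```

```text
t 21.375 p [ 0.5058 -0.0439  0.0722] o [-90.   -0.2   6.2] j [-1.290e+01  1.650e+01  1.061e+02  1.000e-01  5.720e+01 -1.910e+01] F [-3.5 -1.5 15.8] w 0.9
(array([-0.0214823 , -0.04852496,  0.03829579]), np.float64(-2.7780962378294354), array([0.44531595, 0.56450948]), 17416)
(np.float64(-1.0862496303494262), np.float64(0.4081800108297524), np.float64(0.5973418561206875), 'y@.5', np.float64(-0.02354269190748041), 288)
```

Call:
servo_tool:
  steps:
    - [0,0,0.8,0,0,0,-0.8]
    - [-0.2,0.7,0.2,0,0.003,-0.14,-0.8]
    - [0,0,-0.5,0,0,0,-0.8]
    - [0,0,-0.6,0,0,0,-0.8]
    - [0,0.6,-0.12,0,0,0.015,-0.8]

```text
clock: 22.05
ee_pos: [0.5051, -0.0315, 0.0732]
orientation: [-90.2, -0.2, -0.6]
wrist_force: [-5.5, -1.5, 22.0]
width: 0.902
```

```bash
python3 tube.py w28 -.02
```

```text
t 22.05 p [ 0.5051 -0.0315  0.0732] o [-90.2  -0.2  -0.6] j [-1.140e+01  1.630e+01  1.062e+02 -1.000e-01  5.720e+01 -1.060e+01] F [-5.5 -1.5 22. ] w 0.902
(array([-0.01878103, -0.0417745 ,  0.03819559]), np.float64(-2.392111440752738), array([0.44596352, 0.56452197]), 16032)
(np.float64(-1.4905351567329161), np.float64(0.4080485944182968), np.float64(0.5974746627701956), 'y@.5', np.float64(-0.022885995548887567), 273)
```

Call:
servo_tool:
  steps:
    - [0,0.5,-0.08,0,0.003,0.025,-0.8]
    - [0,0.3,-0.08,0,0,0.02,-0.8]

```text
clock: 22.35
ee_pos: [0.506, -0.0233, 0.0739]
orientation: [-90.2, -0.2, 2.1]
wrist_force: [-2.1, -0.1, 9.3]
width: 0.9
```

```bash
python3 tube.py w29 -.015
```

```text
t 22.35 p [ 0.506  -0.0233  0.0739] o [-90.2  -0.2   2.1] j [-1.040e+01  1.630e+01  1.061e+02 -1.000e-01  5.730e+01 -1.250e+01] F [-2.1 -0.1  9.3] w 0.9
(array([-0.01521911, -0.01276763,  0.03819683]), np.float64(-0.7314914796744107), array([0.44585577, 0.56446943]), 15386)
(np.float64(-1.4448113822367663), np.float64(0.40798851846127904), np.float64(0.5974127246196251), 'y@.5', np.float64(-0.023139069963993897), 265)
```

Call:
servo_tool:
  steps:
    - [0,0,0.8,0,0,0,-0.8]
    - [-0.2,1.2,0.4,0,0.003,-0.05,-0.8]
    - [-0.1,0.9,0,0,0,0,-0.8]
    - [0,0,-0.7,0,0,0,-0.8]
    - [0,0,-0.3,0,0,0,-0.8]

```text
clock: 23.02
ee_pos: [0.5026, -0.0019, 0.0744]
orientation: [-90.2, 0.1, -0.4]
wrist_force: [-0.0, -0.1, 0.8]
width: 0.899
```

Call:
servo_tool:
  steps:
    - [0,0,-0.3,0,0,0,-0.8]
    - [0,-0.5,-0.1,0,0,0,-0.8]
    - [0,-0.6,-0.1,0,0,0,-0.8]

```text
clock: 23.4
ee_pos: [0.5026, -0.0127, 0.0738]
orientation: [-90.1, 0.0, -0.4]
wrist_force: [-3.0, 1.0, 11.3]
width: 0.901
```

```bash
python3 tube.py w30 -.02
```

```text
t 23.4 p [ 0.5026 -0.0127  0.0738] o [-90.1   0.   -0.4] j [-9.300e+00  1.620e+01  1.063e+02 -1.000e-01  5.750e+01 -8.800e+00] F [-3.   1.  11.3] w 0.901
(array([-0.02054966, -0.01346112,  0.03817287]), np.float64(-0.7712190579117155), array([0.44651321, 0.56439933]), 13894)
(np.float64(-1.4491046535653103), np.float64(0.40796401626932344), np.float64(0.5974509162794381), 'y@.5', np.float64(-0.02370154784455744), 297)
```

Call:
servo_tool:
  steps:
    - [0,-0.55,-0.1,0,0,-0.01,-0.8]

```text
clock: 23.58
ee_pos: [0.5025, -0.0195, 0.074]
orientation: [-90.2, 0.0, -0.9]
wrist_force: [-1.1, 0.9, 8.2]
width: 0.904
```

```bash
python3 tube.py w31 -.02
```

```text
t 23.575 p [ 0.5025 -0.0195  0.074 ] o [-90.2   0.   -0.9] j [-10.   16.2 106.3  -0.2  57.5  -9. ] F [-1.1  0.9  8.2] w 0.904
(array([-0.02394703, -0.01802262,  0.03819537]), np.float64(-1.0325081847911273), array([0.44650148, 0.56456183]), 14178)
(np.float64(-1.5819526114932714), np.float64(0.40796458681331427), np.float64(0.5974224417954018), 'y@.5', np.float64(-0.023838949771652032), 300)
```

Tube y and mark y agree to about 0.1 mm, and yaw agrees to 0.5°. Lifting straight off, then heading for the valve.

Call:
servo_tool:
  steps:
    - [0,0,0.5,0,0,0,-0.8]
    - [0,0,2,0,0,0,-0.8]
    - [0,1,5,0,0,0,-0.8]
    - [0,1,5,0,0,0,-0.8]
    - [0,0,0,0,0,0,-0.8]

```text
clock: 24.25
ee_pos: [0.5018, -0.001, 0.2011]
orientation: [-90.2, 0.2, -1.0]
wrist_force: [0.1, 1.2, -0.6]
width: 0.9
```

```bash
python3 tube.py w32 -.02
```

```text
t 24.25 p [ 0.5018 -0.001   0.2011] o [-90.2   0.2  -1. ] j [-7.9  9.7 95.1 -0.3 75.3 -6.8] F [ 0.1  1.2 -0.6] w 0.9
(array([-0.0243028 , -0.01782638,  0.0380923 ]), np.float64(-1.0212684466836914), array([0.44584425, 0.56437233]), 6304)
(np.float64(-1.6796382911048566), np.float64(0.4075464662079413), np.float64(0.5965711782583911), 'y@.5', np.float64(-0.023183344065168247), 202)
```

View pics/w32.png

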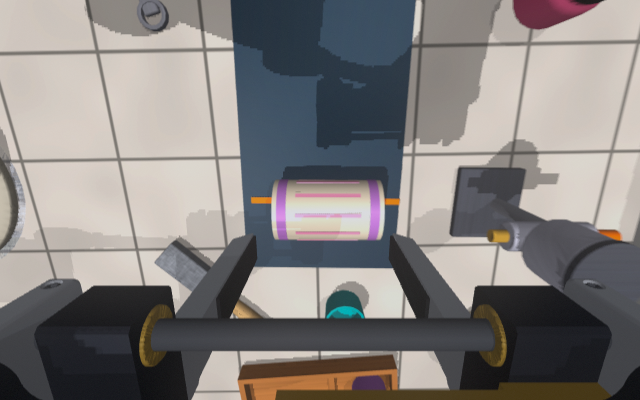

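Call:
servo_tool:
  steps:
    - [-0.5,3,2,0,0,0.18,-0.3]
    - [-0.5,3,2,0,0,0.18,-0.3]
    - [-0.5,3.5,2,0,0,0.18,-0.3]
    - [-0.5,3.5,1,0,0,0.18,-0.3]
    - [-0.5,3.5,0,0,0,0.18,-0.3]

```text
clock: 24.92
ee_pos: [0.4704, 0.1644, 0.2605]
orientation: [-89.9, 1.4, 51.9]
wrist_force: [0.1, 0.4, -0.2]
width: 0.652
```

Call:
servo_tool:
  steps:
    - [0,3.5,0,0,0,0.18,-0.3]
    - [0,3.5,0,0,0,0.18,-0.3]
    - [0,3.5,0,0,0,0.18,-0.3]
    - [0,3,0,0,0,0.18,-0.3]
    - [0,0,0,0,0,0.03,-0.3]

```text
clock: 25.55
ee_pos: [0.466, 0.3024, 0.2486]
orientation: [-88.9, 2.0, 96.5]
wrist_force: [0.1, 0.9, -0.4]
width: 0.651
```

Run:
```python
from h import *
import pickle
s=st();m=camera_model("wrist");im,d=grab_frame("wrist");cv2.imwrite("pics/v1.png",im);pickle.dump((m,d),open("pics/v1.pkl","wb"))
m=camera_model("top");im,d=grab_frame("top");cv2.imwrite("pics/vt1.png",im)
```

```text
t 25.55 p [0.466  0.3024 0.2486] o [-88.9   2.   96.5] j [ 26.9  14.   82.7  -1.5  85.  -69.4] F [ 0.1  0.9 -0.4] w 0.651
```

View pics/v1.png

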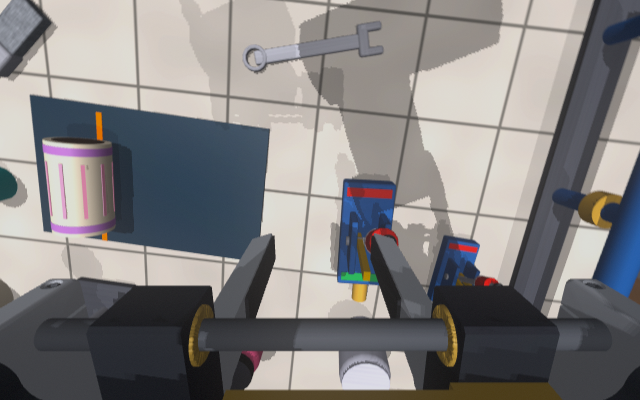

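Call:
servo_tool:
  steps:
    - [-2,3.5,1,0,0,-0.04,-0.3]
    - [-2,3,1,0,0,0,-0.3]
    - [0,0,0,0,0,0,-0.3]

```text
clock: 26.02
ee_pos: [0.4262, 0.3615, 0.2676]
orientation: [-88.8, 2.3, 93.2]
wrist_force: [0.2, -0.6, 0.2]
width: 0.65
```

Run:
```python
from h import *
import pickle
s=st();m=camera_model("wrist");im,d=grab_frame("wrist");cv2.imwrite("pics/v2.png",im);pickle.dump((m,d),open("pics/v2.pkl","wb"))
```

```text
t 26.025 p [0.4262 0.3615 0.2676] o [-88.8   2.3  93.2] j [ 34.1  14.3  79.7  -1.4  88.2 -59. ] F [ 0.2 -0.6  0.2] w 0.65
```

View pics/v2.png

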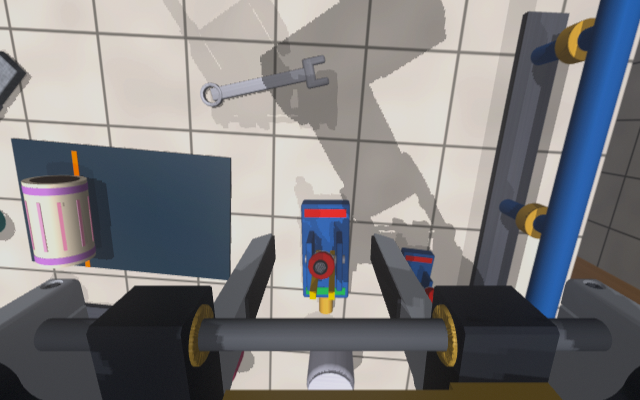

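Run:
```python
from h import *
import pickle
m,d=pickle.load(open("pics/v2.pkl","rb"));im=cv2.imread("pics/v2.png");P=cloud(m,d);Z=P[...,2]
hsv=cv2.cvtColor(im,cv2.COLOR_BGR2HSV)
cv2.imwrite("pics/v2c.png",cv2.resize(im[190:310,270:390],None,fx=5,fy=5,interpolation=cv2.INTER_CUBIC))
x,y=P[...,0],P[...,1]
t=(Z>.025)&(Z<.035)&(x>.44)&(x<.615)&(y>.31)&(y<.42)
p=P[t][:,:2];print(len(p),cv2.minAreaRect((p*1000).astype(np.float32)),p.min(0),p.max(0))
# edges: left/right per x slice
for xx in np.arange(.46,.60,.02):
    q=p[abs(p[:,0]-xx)<.006]
    if len(q)>5: print(round(xx,2),q[:,1].min().round(4),q[:,1].max().round(4),len(q))
red=cv2.inRange(hsv,(0,150,60),(6,255,255))|cv2.inRange(hsv,(174,150,60),(180,255,255))
for lo,hi,n in((.02,.04,"redstripe"),(.1,.2,"collar")):
    k=(red>0)&(Z>lo)&(Z<hi)&(x>.4)&(x<.62)&(y>.3)&(y<.43);q=P[k];v,u=np.nonzero(k);print(n,len(q),q.mean(0),np.percentile(q,[2,98],axis=0).round(4),u.mean(),v.mean())
gr=cv2.inRange(hsv,(50,120,60),(75,255,255));k=(gr>0)&(x>.4)&(x<.65)&(y>.3)&(y<.43)&(Z>.02)&(Z<.04);print("green",k.sum(),P[k].mean(0))
k=(Z>.15)&(Z<.2)&(x>.4)&(x<.6)&(y>.33)&(y<.4);q=P[k];print("rod",len(q),np.percentile(q,[2,50,98],axis=0))
```

```text
2826 ((535.6846313476562, 363.5269775390625), (158.68299865722656, 70.01386260986328), 3.658153772354126) [0.45508222 0.32387582] [0.61490881 0.40222462]
0.46 0.3239 0.3928 330
0.48 0.326 0.3946 377
0.5 0.3268 0.3963 322
0.52 0.3275 0.3978 255
0.54 0.3301 0.3978 50
0.56 0.3308 0.3993 85
0.58 0.3317 0.4011 155
redstripe 319 [0.47051056 0.35867328 0.03009182] [[0.4644 0.3307 0.0284]
 [0.4771 0.3871 0.0318]] 324.76489028213166 212.59874608150471
collar 359 [0.48728269 0.36077404 0.16156289] [[0.4763 0.3481 0.1565]
 [0.4997 0.3723 0.1732]] 321.55710306406684 264.2284122562674
green 117 [0.59472183 0.36936338 0.02995148]
rod 574 [[0.47547695 0.34834943 0.1560341 ]
 [0.48326007 0.36077275 0.16343847]
 [0.49937121 0.37274303 0.18337569]]
```

View pics/v2c.png

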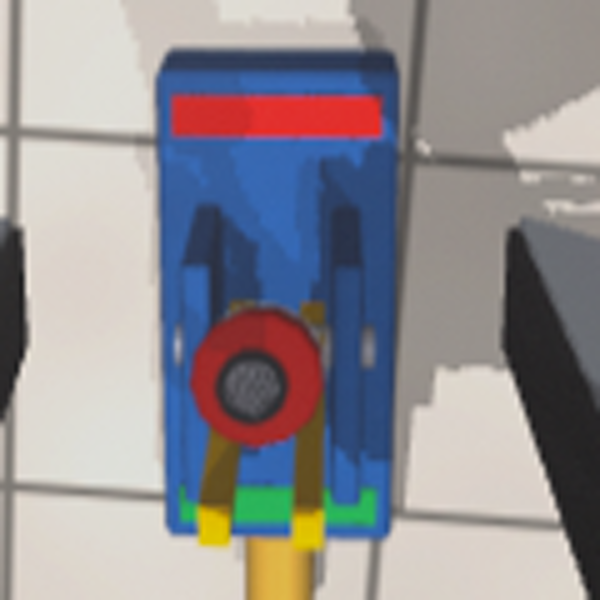

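The crop shows the collar at v2 pixel (320,263) between the fingers, the red stripe at (325,213) and the green stripe at the far end. The collar's top centre was measured at (.487,.361,.162), against (.4855,.3605,.161) expected from the base pose, so they agree.

```bash
cat > lv.py <<'E'
from h import *
import sys
O=np.array([.5325,.364,0.]);Y=np.radians(4.2)
xv=np.array([np.cos(Y),np.sin(Y),0]);yv=np.array([-np.sin(Y),np.cos(Y),0]);zv=np.array([0,0,1.])
def tgt(phi,r,tilt=None,off=0):
    a=phi-.4; u=np.sin(a)*xv+np.cos(a)*zv
    p=O+.05*zv+r*u+off*yv
    b=a if tilt is None else tilt
    ub=np.sin(b)*xv+np.cos(b)*zv
    return p,np.c_[yv,-ub,np.cross(yv,-ub)]
def go(phi,r,tilt=None):
    s=st();p,A=tgt(phi,r,tilt);B=R.from_euler('xyz',s["orientation"],degrees=True).as_matrix()
    rv=R.from_matrix(A@B.T).as_rotvec()
    print("phi",phi,"r",r,"d cm",np.round((p-s["ee_pos"])*100,2),"rot",np.round(rv,3))
    q=s["ee_pos"]-O-.05*zv; x,z=q@xv,q[2]; print("now lean",round(np.arctan2(x,z),3),"r",round(np.hypot(x,z),4),"lat",round(q@yv,4),"tooltilt",round(np.arctan2(-(B[:,1]@xv),-B[2,1]),3))
if __name__=="__main__":
    a=[float(v) for v in sys.argv[1:]]
    go(*a)
E
python3 lv.py 0 .165
```

```text
t 26.075 p [0.4268 0.3604 0.2671] o [-88.8   2.4  93.2] j [ 34.1  14.3  79.8  -1.5  88.2 -59. ] F [-0.4  0.4  0.5] w 0.651
phi 0.0 r 0.165 d cm [ 4.17 -0.11 -6.51] rot [ 0.069 -0.418  0.027]
now lean -0.453 r 0.2415 lat 0.0041 tooltilt 0.022
```

Call:
servo_tool:
  steps:
    - [0,0,0,0.023,-0.14,0.009,-0.3]
    - [0,0,0,0.023,-0.14,0.009,-0.3]
    - [1,0,0,0.023,-0.14,0.009,-0.3]
    - [2,0,-2,0,0,0,-0.3]
    - [0,0,0,0,0,0,-0.3]

```text
clock: 26.7
ee_pos: [0.461, 0.3496, 0.2435]
orientation: [-113.7, 0.3, 93.5]
wrist_force: [-0.3, 0.4, 0.2]
width: 0.65
```

```bash
python3 lv.py 0 .165
```

```text
t 26.7 p [0.461  0.3496 0.2435] o [-113.7    0.3   93.5] j [ 39.6   5.4  99.  -16.6  57.4 -47.3] F [-0.3  0.4  0.2] w 0.65
phi 0.0 r 0.165 d cm [ 0.74  0.97 -4.15] rot [0.004 0.014 0.012]
now lean -0.358 r 0.2066 lat -0.0091 tooltilt -0.414
```

Call:
servo_tool:
  steps:
    - [0.3,0.9,-1,0,0.012,0.01,-0.3]
    - [0.4,0,-2,0,0,0,-0.3]
    - [0,0,0,0,0,0,-0.3]

```text
clock: 27.08
ee_pos: [0.4701, 0.358, 0.2134]
orientation: [-113.0, 0.2, 93.9]
wrist_force: [0.5, -0.3, 0.3]
width: 0.653
```

```bash
python3 lv.py 0 .165
python3 - <<'E'
from lv import *
m=camera_model("wrist");im,d=grab_frame("wrist");cv2.imwrite("pics/v3.png",im)
s=get_state();print("tip",proj(m,s["ee_pos"]),"rodtop pred",proj(m,tgt(0,.142)[0]),"collartop",proj(m,tgt(0,.121)[0]))
E
```

```text
t 27.075 p [0.4701 0.358  0.2134] o [-113.     0.2   93.9] j [ 39.2   7.8 100.3 -16.4  54.  -47.2] F [ 0.5 -0.3  0.3] w 0.653
phi 0.0 r 0.165 d cm [-0.17  0.13 -1.14] rot [0.003 0.002 0.005]
now lean -0.366 r 0.175 lat -0.0014 tooltilt -0.401
tip [[321.8567529  252.30013517]] rodtop pred [[323.11436168 223.91894537]] collartop [[323.16365322 215.14696335]]
```

View pics/v3.png

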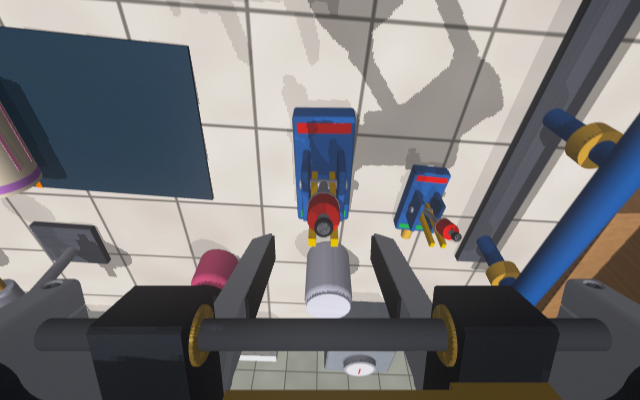

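Predicted rod top (323,224), seen at (323,227): good. Descending along the lever axis.

Call:
servo_tool:
  steps:
    - [-0.2,0.13,-1,0,0,0,-0.3]
    - [1,0.07,-2.4,0,0,0,-0.3]
    - [0.7,0.05,-1.8,0,0,0,-0.3]
    - [0,0,0,0,0,0,-0.3]

```text
clock: 27.62
ee_pos: [0.4868, 0.3631, 0.1635]
orientation: [-113.3, -0.1, 93.9]
wrist_force: [-0.3, -0.3, 0.8]
width: 0.649
```

```bash
python3 lv.py 0 .09
```

```text
t 27.625 p [0.4868 0.3631 0.1635] o [-1.133e+02 -1.000e-01  9.390e+01] j [ 38.4  11.3 103.7 -17.8  46.8 -45.4] F [-0.3 -0.3  0.8] w 0.649
phi 0.0 r 0.09 d cm [ 1.07 -0.17 -3.06] rot [-0.002  0.007  0.005]
now lean -0.382 r 0.1223 lat 0.0024 tooltilt -0.407
```

Call:
servo_tool:
  steps:
    - [0.2,-0.2,-1.3,0,0,0,-0.3]
    - [0.6,0,-1.2,0,0,0,-0.3]
    - [0,0,0,0,0,0,-0.3]

```text
clock: 28.0
ee_pos: [0.4954, 0.3617, 0.1386]
orientation: [-113.5, -0.2, 94.0]
wrist_force: [-0.1, -0.0, -0.4]
width: 0.653
```

```bash
python3 lv.py 0 .09;python3 - <<'E'
from lv import *
m=camera_model("wrist");im,d=grab_frame("wrist");cv2.imwrite("pics/v4.png",im)
E
```

```text
t 28.0 p [0.4954 0.3617 0.1386] o [-113.5   -0.2   94. ] j [ 37.6  13.  105.4 -18.6  43.1 -44.8] F [-0.1 -0.  -0.4] w 0.653
phi 0.0 r 0.09 d cm [ 0.21 -0.03 -0.57] rot [-0.004  0.009  0.004]
now lean -0.397 r 0.096 lat 0.0004 tooltilt -0.409
```

View pics/v4.png

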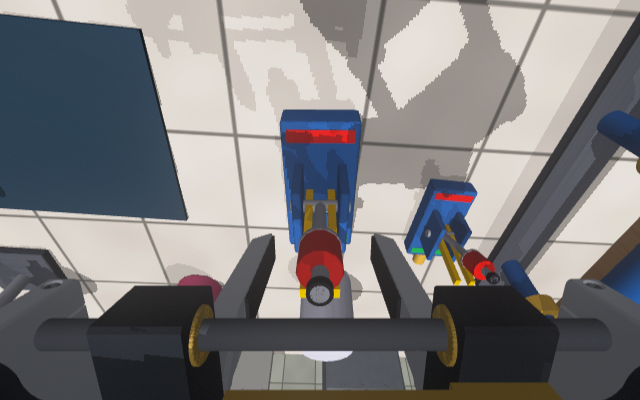

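The collar at (321,260) is centred between the fingertips at (273,237) and (373,237). Lowering a touch more, then closing.

Call:
servo_tool:
  steps:
    - [0.2,0,-0.5,0,0.006,0,-0.3]
    - [0,0,0,0,0,0,0.6]
    - [0,0,0,0,0,0,0.8]
    - [0,0,0,0,0,0,0.8]
    - [0,0,0,0,0,0,0.8]
  newtons: 35

```text
clock: 28.68
ee_pos: [0.4981, 0.3602, 0.1349]
orientation: [-113.2, -0.0, 94.0]
wrist_force: [0.9, -5.3, 0.3]
width: 0.291
```

```bash
python3 lv.py 0 .107
```

```text
t 28.675 p [0.4981 0.3602 0.1349] o [-113.2   -0.    94. ] j [ 37.2  13.4 105.4 -18.4  43.  -45.2] F [ 0.9 -5.3  0.3] w 0.291
phi 0.0 r 0.107 d cm [-0.72  0.07  1.37] rot [-0.001  0.005  0.004]
now lean -0.387 r 0.0916 lat -0.0013 tooltilt -0.405
```

Call:
servo_tool:
  steps:
    - [-0.25,0.05,0.6,0,0,0,0.8]
    - [-0.25,0,0.6,0,0,0,0.8]
    - [-0.1,0,0.3,0,0,0,0.8]
    - [0,0,0,0,0,0,0.8]

```text
clock: 29.18
ee_pos: [0.4923, 0.3597, 0.1493]
orientation: [-113.2, 0.1, 94.0]
wrist_force: [5.1, -0.3, -6.7]
width: 0.295
```

```bash
python3 lv.py 0 .109
```

```text
t 29.175 p [0.4923 0.3597 0.1493] o [-1.132e+02  1.000e-01  9.400e+01] j [ 37.7  12.3 104.6 -18.   45.1 -45.6] F [ 5.1 -0.3 -6.7] w 0.295
phi 0.0 r 0.109 d cm [-0.21  0.11  0.11] rot [0.001 0.004 0.003]
now lean -0.386 r 0.1072 lat -0.0013 tooltilt -0.404
```

Call:
servo_tool:
  steps:
    - [0.98,0.1,0.43,-0.007,0.1,0,0.8]
    - [1.02,0.08,0.32,-0.007,0.1,0,0.8]
    - [0,0,0.03,0,0,0,0.8]

```text
clock: 29.55
ee_pos: [0.5087, 0.3607, 0.1539]
orientation: [-101.0, 0.2, 94.2]
wrist_force: [4.0, -0.3, -6.6]
width: 0.288
```

```bash
python3 lv.py 0.4 .109
```

```text
t 29.55 p [0.5087 0.3607 0.1539] o [-101.     0.2   94.2] j [ 32.3  17.   93.2  -6.2  60.4 -59.3] F [ 4.  -0.3 -6.6] w 0.288
phi 0.4 r 0.109 d cm [2.38 0.33 0.51] rot [-0.01   0.191  0.   ]
now lean -0.227 r 0.1066 lat -0.0016 tooltilt -0.191
```

Call:
servo_tool:
  steps:
    - [0,0,0.15,0,0,0,0.8]
    - [0.9,0.1,0.22,-0.005,0.06,0,0.8]
    - [0.9,0.08,0.12,-0.005,0.07,0,0.8]
    - [0.9,0.07,0.06,-0.005,0.08,0,0.8]
    - [0,0,0,0,0,0,0.8]

```text
clock: 30.18
ee_pos: [0.5282, 0.3618, 0.1561]
orientation: [-88.4, 0.5, 94.5]
wrist_force: [4.9, -1.9, -7.1]
width: 0.293
```

```bash
python3 lv.py 0.6 .109
```

```text
t 30.175 p [0.5282 0.3618 0.1561] o [-88.4   0.5  94.5] j [ 28.1  24.   80.8   0.2  76.9 -66.4] F [ 4.9 -1.9 -7.1] w 0.293
phi 0.6 r 0.109 d cm [2.59 0.38 0.08] rot [-0.004  0.172 -0.006]
now lean -0.042 r 0.1061 lat -0.0019 tooltilt 0.028
```

Call:
servo_tool:
  steps:
    - [0,0.05,0.3,0,0,0,0.8]
    - [0.9,0.08,0.12,-0.003,0.05,0,0.8]
    - [0.95,0.08,0.05,-0.003,0.06,0,0.8]
    - [0.95,0.08,-0.02,-0.003,0.08,0,0.8]
    - [0,0,0,0,0,0,0.8]

```text
clock: 30.8
ee_pos: [0.5457, 0.3628, 0.1596]
orientation: [-77.0, 0.6, 94.9]
wrist_force: [3.4, -1.2, -8.3]
width: 0.288
```

```bash
python3 lv.py 0.8 .105
python3 - <<'E'
from lv import *
im,d=grab_frame("top");cv2.imwrite("pics/vt4.png",cv2.resize(im[130:250,130:300],None,fx=4,fy=4))
im,d=grab_frame("wrist");cv2.imwrite("pics/v5.png",im)
E
```

```text
t 30.8 p [0.5457 0.3628 0.1596] o [-77.    0.6  94.9] j [ 25.2  31.4  68.8   4.   92.2 -70. ] F [ 3.4 -1.2 -8.3] w 0.288
phi 0.8 r 0.105 d cm [ 2.76  0.42 -1.29] rot [-0.004  0.173 -0.013]
now lean 0.119 r 0.1104 lat -0.0022 tooltilt 0.227
```

View pics/v5.png

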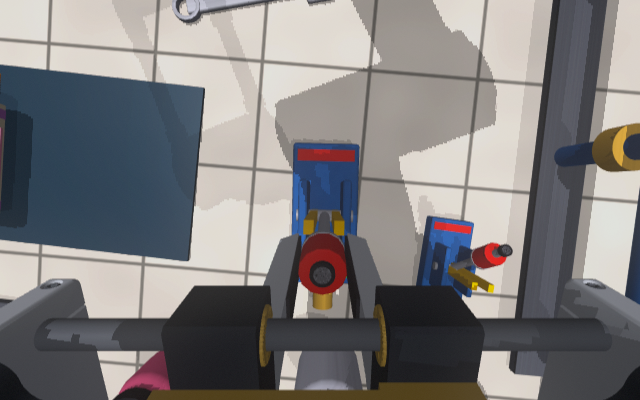

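The collar at (322,262) is now beyond the yellow prongs (308,227)/(339,227). Continuing to the green end.

Call:
servo_tool:
  steps:
    - [0.95,0.12,-0.2,0,0.04,0,0.8]
    - [0.95,0.1,-0.3,0,0.04,0,0.8]
    - [0.95,0.1,-0.4,0,0.05,0,0.8]
    - [0.9,0.1,-0.4,0,0.05,0,0.8]

```text
clock: 31.4
ee_pos: [0.5664, 0.364, 0.1549]
orientation: [-65.6, 0.1, 95.4]
wrist_force: [-3.6, -4.0, -6.4]
width: 0.292
```

```bash
python3 lv.py 0.8 .105
```

```text
t 31.4 p [0.5664 0.364  0.1549] o [-65.6   0.1  95.4] j [ 22.8  40.1  56.4   7.3 106.8 -72. ] F [-3.6 -4.  -6.4] w 0.292
phi 0.8 r 0.105 d cm [ 0.69  0.3  -0.82] rot [ 0.004 -0.026 -0.022]
now lean 0.312 r 0.1102 lat -0.0025 tooltilt 0.426
```

Call:
servo_tool:
  steps:
    - [0.8,0.15,-0.35,0,0,0,0.8]
    - [0.8,0.15,-0.4,0,0,0,0.8]

```text
clock: 31.65
ee_pos: [0.5724, 0.3644, 0.1506]
orientation: [-64.5, 0.5, 95.6]
wrist_force: [-13.8, -5.4, -3.2]
width: 0.295
```

```bash
python3 lv.py 0.8 .105
```

```text
t 31.65 p [0.5724 0.3644 0.1506] o [-64.5   0.5  95.6] j [ 22.7  41.6  54.5   7.2 108.4 -72.1] F [-13.8  -5.4  -3.2] w 0.295
phi 0.8 r 0.105 d cm [ 0.08  0.26 -0.39] rot [ 0.012 -0.044 -0.025]
now lean 0.377 r 0.1082 lat -0.0025 tooltilt 0.445
```

Call:
servo_tool:
  steps:
    - [0.6,0.1,-0.25,0,-0.01,0,0.8]
    - [0.6,0.1,-0.25,0,-0.01,0,0.8]

```text
clock: 31.9
ee_pos: [0.5722, 0.3643, 0.1502]
orientation: [-64.4, 0.9, 95.9]
wrist_force: [-8.0, -6.5, -4.1]
width: 0.291
```

```bash
python3 lv.py 0.8 .092
```

```text
t 31.9 p [0.5722 0.3643 0.1502] o [-64.4   0.9  95.9] j [ 22.9  41.8  54.3   6.8 108.7 -72.1] F [-8.  -6.5 -4.1] w 0.291
phi 0.8 r 0.092 d cm [-0.4   0.24 -1.55] rot [ 0.02  -0.045 -0.029]
now lean 0.376 r 0.1078 lat -0.0026 tooltilt 0.446
```

Run:
```python
from lv import *
im,d=grab_frame("wrist");cv2.imwrite("pics/v6.png",im)
im,d=grab_frame("side");cv2.imwrite("pics/v6s.png",cv2.resize(im[80:200,210:350],None,fx=5,fy=5,interpolation=cv2.INTER_CUBIC))
```

```text
(no output)
```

View pics/v6.png

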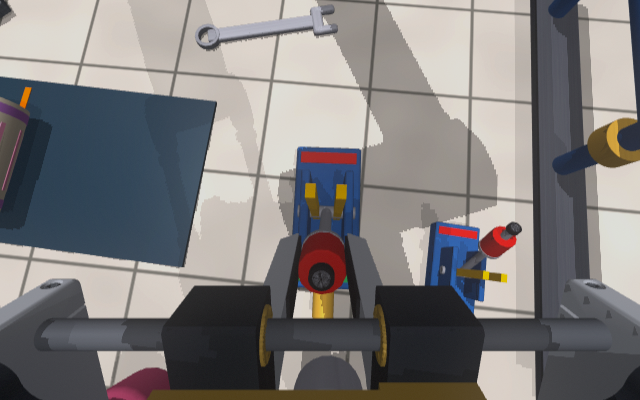

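View pics/v6s.png

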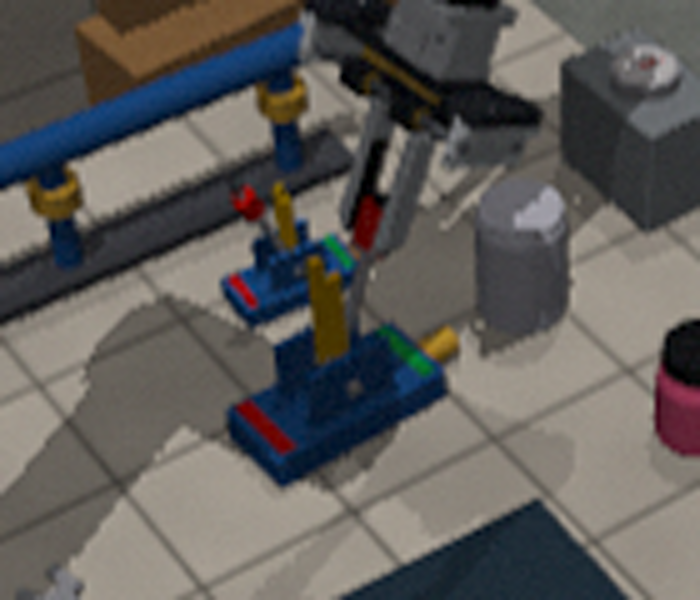

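The side view shows the lever past the yellow block and leaning to the green end. Next I lower the collar along the lever, release, and check.

Call:
servo_tool:
  steps:
    - [-0.1,0.05,-0.5,0,0,0,0.8]
    - [-0.15,0,-0.5,0,0,0,0.8]
    - [0,0,-0.4,0,0,0,0.8]
    - [0.2,0,-0.1,0,0,0,0.8]

```text
clock: 32.5
ee_pos: [0.5661, 0.3639, 0.1413]
orientation: [-64.5, 1.0, 96.0]
wrist_force: [-3.7, -4.0, -3.5]
width: 0.297
```

```bash
python3 lv.py 0.8 .092
```

```text
t 32.5 p [0.5661 0.3639 0.1413] o [-64.5   1.   96. ] j [ 23.1  41.4  56.2   6.6 107.  -72.1] F [-3.7 -4.  -3.5] w 0.297
phi 0.8 r 0.092 d cm [ 0.22  0.28 -0.66] rot [ 0.022 -0.043 -0.032]
now lean 0.351 r 0.0973 lat -0.0026 tooltilt 0.444
```

Call:
servo_tool:
  steps:
    - [0.1,0.05,-0.5,0,0,0,0.8]
    - [0.3,0,-0.2,0,0,0,0.8]
    - [0.5,0.1,-0.2,0,0,0,0.8]

```text
clock: 32.88
ee_pos: [0.5672, 0.3639, 0.1387]
orientation: [-63.6, 1.1, 96.2]
wrist_force: [-9.7, -7.5, 0.6]
width: 0.294
```

```bash
python3 lv.py 0.8 .092
```

```text
t 32.875 p [0.5672 0.3639 0.1387] o [-63.6   1.1  96.2] j [ 23.   42.2  55.4   6.7 108.  -72.3] F [-9.7 -7.5  0.6] w 0.294
phi 0.8 r 0.092 d cm [ 0.1   0.27 -0.39] rot [ 0.025 -0.058 -0.034]
now lean 0.372 r 0.0952 lat -0.0026 tooltilt 0.459
```

Call:
servo_tool:
  steps:
    - [1,0.1,-0.4,0,0,0,0.8]
    - [1,0.1,-0.4,0,0,0,0.8]

```text
clock: 33.12
ee_pos: [0.5676, 0.3638, 0.1399]
orientation: [-61.0, 1.2, 96.6]
wrist_force: [-18.9, -7.0, 4.9]
width: 0.291
```

```bash
python3 lv.py 0.8 .092
```

```text
t 33.125 p [0.5676 0.3638 0.1399] o [-61.    1.2  96.6] j [ 22.8  43.9  52.8   7.2 111.4 -72.5] F [-18.9  -7.    4.9] w 0.291
phi 0.8 r 0.092 d cm [ 0.07  0.28 -0.51] rot [ 0.032 -0.103 -0.041]
now lean 0.371 r 0.0964 lat -0.0028 tooltilt 0.505
```

Call:
servo_tool:
  steps:
    - [0,0,0,0,-0.03,0,0.8]
    - [0,0,0,0,0,0,0.2]
    - [0,0,0,0,0,0,-0.2]
    - [0,0,0,0,0,0,-0.3]
    - [0,0,0,0,0,0,-0.3]

```text
clock: 33.75
ee_pos: [0.5667, 0.3676, 0.1439]
orientation: [-63.0, 1.1, 96.7]
wrist_force: [-0.6, -0.2, 0.3]
width: 0.646
```

```bash
python3 lv.py 0.8 .092;python3 - <<'E'
from lv import *
im,d=grab_frame("wrist");cv2.imwrite("pics/v7.png",im)
E
```

```text
t 33.75 p [0.5667 0.3676 0.1439] o [-63.    1.1  96.7] j [ 23.3  42.6  54.    6.9 109.6 -72.4] F [-0.6 -0.2  0.3] w 0.646
phi 0.8 r 0.092 d cm [ 0.15 -0.1  -0.92] rot [ 0.025 -0.07  -0.043]
now lean 0.351 r 0.1 lat 0.0011 tooltilt 0.471
```

View pics/v7.png

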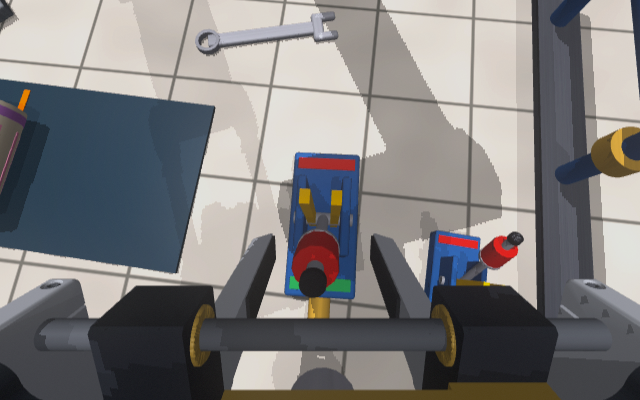

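Released: the collar at (316,258) is down, with the rod standing above it at (315,280). Retracting along the tool axis.

Call:
servo_tool:
  steps:
    - [1.2,0.1,2.4,0,0,0,-0.3]
    - [2.2,0.15,4.4,0,0,0,-0.3]
    - [1.5,0.1,5,0,0,0,-0.3]
    - [-2,0,3,0,-0.12,0,-0.3]
    - [-4,-1,2,0,-0.12,0,-0.3]

```text
clock: 34.42
ee_pos: [0.5644, 0.3624, 0.3013]
orientation: [-76.3, 2.8, 96.0]
wrist_force: [0.0, 2.1, 1.1]
width: 0.648
```

Call:
servo_tool:
  steps:
    - [-5,-2,0,0,-0.12,0,-0.3]
    - [-5,-2,0,0,-0.12,0,-0.3]
    - [-5,-2,0,0,0,0,-0.3]
    - [0,0,0,0,0,0,-0.3]

```text
clock: 34.92
ee_pos: [0.406, 0.3005, 0.3045]
orientation: [-90.8, 3.8, 95.3]
wrist_force: [1.1, 0.2, 1.6]
width: 0.651
```

Run:
```python
from lv import *
import pickle
st();m=camera_model("wrist");im,d=grab_frame("wrist");cv2.imwrite("pics/v8.png",im);pickle.dump((m,d),open("pics/v8.pkl","wb"))
P=cloud(m,d);x,y,z=P[...,0],P[...,1],P[...,2]
k=(z>.12)&(z<.2)&(x>.45)&(x<.65)&(y>.33)&(y<.4)
hsv=cv2.cvtColor(im,cv2.COLOR_BGR2HSV)
red=(cv2.inRange(hsv,(0,150,60),(6,255,255))|cv2.inRange(hsv,(174,150,60),(180,255,255)))>0
q=P[k&red];print("red",len(q),q.mean(0) if len(q) else 0)
q2=P[k&~red];
top=q[q[:,2]>np.percentile(q[:,2],60)];print(top.mean(0))
for n,r in(("rodtop",.142),("collartop",.121),("collarmid",.103)): print(n,proj(m,tgt(.8,r)[0]).round(1),tgt(.8,r)[0].round(4))
m=camera_model("top");im,d=grab_frame("top");cv2.imwrite("pics/vt8.png",im)
```

```text
t 34.925 p [0.406  0.3005 0.3045] o [-90.8   3.8  95.3] j [ 31.6   8.2  82.6  -3.8  90.2 -63.8] F [1.1 0.2 1.6] w 0.651
red 200 [0.55927398 0.36410051 0.14683375]
[0.56001553 0.36413557 0.15114557]
rodtop [[370.6 350.9]] [0.5876 0.368  0.1808]
collartop [[369.7 333.9]] [0.5795 0.3675 0.1614]
collarmid [[369.  320.4]] [0.5725 0.3669 0.1449]
```

View pics/v8.png

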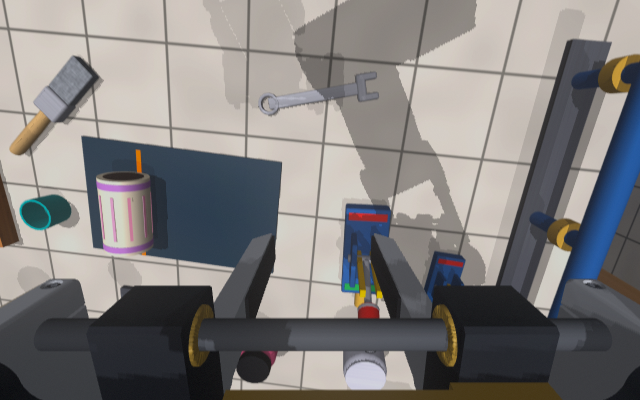

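View pics/vt8.png

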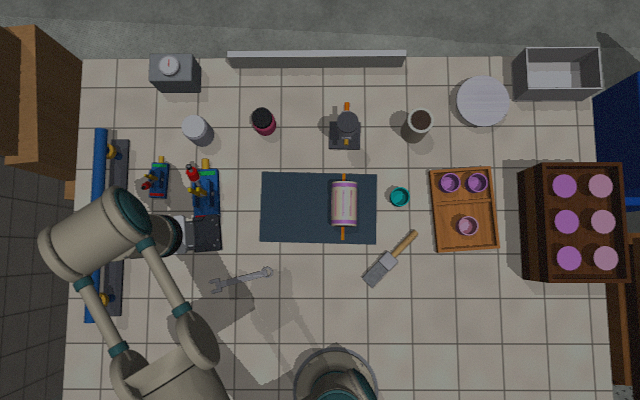

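Run:
```python
from lv import *
m=camera_model("top");im,d=grab_frame("top");P=cloud(m,d)
cv2.imwrite("pics/vt9.png",cv2.resize(im[145:235,170:240],None,fx=7,fy=7,interpolation=cv2.INTER_CUBIC))
for ph in (.6,.7,.8):
    print(ph,"rod",(proj(m,tgt(ph,.142)[0])-[170,145])[0]*7,"ctop",(proj(m,tgt(ph,.121)[0])-[170,145])[0]*7,"cbot",(proj(m,tgt(ph,.085)[0])-[170,145])[0]*7)
hsv=cv2.cvtColor(im,cv2.COLOR_BGR2HSV)
red=(cv2.inRange(hsv,(0,150,60),(6,255,255))|cv2.inRange(hsv,(174,150,60),(180,255,255)))>0
x,y,z=P[...,0],P[...,1],P[...,2]
k=red&(z>.09)&(x>.5)&(x<.63)&(y>.33)&(y<.4);print(k.sum(),P[k].mean(0),np.percentile(P[k],[5,95],axis=0))
m0=np.load("pics/top0.npy");P0=cloud(m,m0);im0=cv2.imread("pics/top0.png");h0=cv2.cvtColor(im0,cv2.COLOR_BGR2HSV)
r0=(cv2.inRange(h0,(0,150,60),(6,255,255))|cv2.inRange(h0,(174,150,60),(180,255,255)))>0
k=r0&(P0[...,2]>.09)&(P0[...,0]>.43)&(P0[...,0]<.63)&(P0[...,1]>.33)&(P0[...,1]<.4);print("start",k.sum(),P0[k].mean(0))
st()
```

```text
0.6 rod [126.22232465 219.16632031] ctop [143.95032841 240.12337029] cbot [172.94513292 274.39939905]
0.7 rod [127.61182586 182.47730661] ctop [145.04790134 209.30386641] cbot [173.62023612 253.26430053]
0.8 rod [130.17867684 147.99055189] ctop [147.11860796 180.25601546] cbot [174.94462475 233.2561915 ]
109 [0.57101979 0.36390592 0.15771699] [[0.56040682 0.35550372 0.14270549]
 [0.58625817 0.3765343  0.16796823]]
start 83 [0.49697956 0.35854312 0.1606403 ]
t 35.075 p [0.4114 0.3024 0.3036] o [-90.9   3.8  95.2] j [ 31.4   8.6  82.2  -3.8  90.1 -63.8] F [ 1.   1.  -0.9] w 0.651
```

View pics/vt9.png

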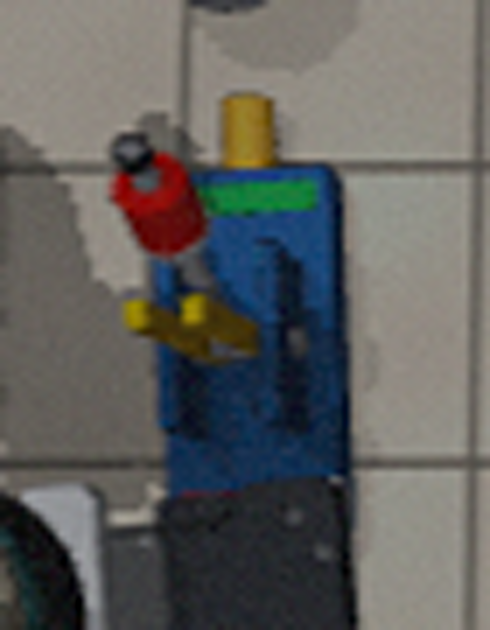

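Run:
```python
from tube import *
m=camera_model("top");im,d=grab_frame("top");P=cloud(m,d);print(tube(P,-.02));print(mark(m,im,P));st();close_job()
```

```text
(array([-0.02112531, -0.01482348,  0.03885294]), np.float64(-0.8492607899990061), array([0.44733183, 0.56677248]), 924)
(np.float64(-1.4878348253132356), np.float64(0.4116385764926318), np.float64(0.599854021654743), 'y@.5', np.float64(-0.020190776098073602), 58)
t 35.125 p [0.4118 0.3025 0.3031] o [-90.8   3.9  95.2] j [ 31.4   8.7  82.1  -3.8  90.1 -63.8] F [ 0.  -0.2 -0.3] w 0.656
the job is handed in; nothing more can be done
```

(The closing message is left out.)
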